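# Set sanded plaques to dry against a tipped beam and put the abrasive roll away

### The job

The sanded plaques have to dry: push the standing beam over sideways so that it lies along the plywood drying board, tipping it over the board's edge and not lifting it, then lean every plaque against it, foot on the board behind the front strip, square to the beam, side by side without touching each other. Put the roll of abrasive paper back on its spindle too, right down on the base, and leave the offcut, wood slice and glue stick where they are.

Things in the scene. Friction and masses are not known exactly. Their poses are not given: they have to be found in the camera images.
- drying_board: drying board, fixed to the bench: plywood 170 (x) x 225 (y) x 10 mm; origin at the middle of its underside, x points away from the robot, y to its left, z up. Along its front (-x) edge runs a foot strip 12 mm wide and 12 mm high above the board (back face at x = -73 mm, top at z = 22 mm); a plaque's foot goes just behind it
- beam: loose wooden beam with two dark glue lines, 70 (x) x 55 (y) x 220 mm (z), 0.35-0.65 kg, origin at its centre. Starts standing on end on the bench, 3-15 mm beyond the drying board's left (+y) edge, the stop for its foot; pushed high toward the board's -y it tips and lies along the board's y, its top 55 mm above the board's top, its front face some 73 mm behind the strip's back face
- plaque_1: flat light-wood plaque, 140 (x, length) x 48 (y, width) x 12 mm (z, thickness), about 60 g, with a small dark hole mark near its -x end; origin at its centre. Starts lying flat on the bench in front of the drying board, roughly along x; may be absent. Either end may be the foot, either face may be up
- plaque_2: flat light-wood plaque, 140 (x, length) x 48 (y, width) x 12 mm (z, thickness), about 60 g, with a small dark hole mark near its -x end; origin at its centre. Starts lying flat on the bench in front of the drying board, roughly along x; may be absent. Either end may be the foot, either face may be up
- plaque_3: flat light-wood plaque, 140 (x, length) x 48 (y, width) x 12 mm (z, thickness), about 60 g, with a small dark hole mark near its -x end; origin at its centre. Starts lying flat on the bench in front of the drying board, roughly along x; may be absent. Either end may be the foot, either face may be up
- abrasive_roll: roll of brown abrasive paper: ring of 60 mm outer diameter, 25 mm bore, 40 mm high, about 0.12 kg, standing on its end on the bench to the right; origin at the centre of its underside, z along its axis
- roll_stand: fixed stand for the roll, to the right: round wooden base of 72 mm diameter and 12 mm high with an upright steel spindle of 15 mm diameter whose top is 64 mm above the bench; origin at the middle of its underside on the bench
- wood_slice: bystander: branch slice 47 mm across, 15 mm high, origin under its centre
- glue_stick: bystander: lying glue stick 24 x 91 x 24 mm (long in its y), origin under its centre
- offcut_3: bystander: dark wooden block 40 x 60 x 25 mm (long in its y), origin under its centre

How it is judged:
By the outcome, as a careful person would: the job done as asked, in the order asked, and still so for the second after the job is handed in, with the robot touching nothing.
Of plaque_1, plaque_2, plaque_3 only 2 to 3 are there at a start; the rules pass over those that are not, and their reading is None.
At some moment in a run one of abrasive_roll may be knocked a few centimetres aside while the robot is not near it.
Once in a run the grip may slacken for a moment while it holds something.
It also fails if it takes over 208 s, if anything falls off the work surface, if the arm or the gripper's body presses on something with over 40 N, if the wrist force passes 120 N, or if a joint passes its speed limit or range.

### The arm

A 6-joint arm with a two-finger parallel gripper is mounted at the origin on a cart in front of the work surface, level with it; the furniture and walls round the work are solid. World frame = base frame: x ahead of the robot, y to its left, z up, the work surface at z = 0. Lengths are in m, angles in rad, forces in N, time in s.
With the tool pointing down it reaches from about 0.35 to 0.875 m from the base axis. Payload 15.5 kg.
Tool frame: the origin (TCP) lies at the very end of the fingers, on their centre line; the grasp point (between the pads) lies behind it (grasp_offset is the z of the grasp point in the tool frame, in m); z points along the fingers, y is the line along which they close (so a half turn about z gives the same grasp; the last joint's range is limited). The gripper opens to 85 mm and grips with 20 to 120 N. Pads are 22 mm wide; open, the fingers measure 114 mm over their backs; the gripper's body (76 mm by 85 mm) begins 54 mm behind the grasp point. The pads swing forward as they close: fully open they stand 13 mm farther back than shut.
Start: joints at [1.173, 0.494, 1.345, -0, 1.302, -0.096], TCP at [0.186, 0.597, 0.198] pointing down, gripper open.
Joint ranges: [-2.91, 2.91], [-0.82, 2.16], [0.22, 2.67], [-1.22, 4.37], [0.12, 2.79], [-3.08, 3.08]. Speed limits (rad/s): [1.89, 1.89, 2.57, 3.01, 3.01, 3.01].

### API

Orientations are given as [roll, pitch, yaw] about the fixed x, y, z axes, in that order (R = Rz(yaw) Ry(pitch) Rx(roll)).
In Python, from plant import get_obs, grab_frame, camera_params, close_job, look_for, grasp_offset gives the robot as it stands.
- The arm moves only by the tool carry_out, never from a script. Its argument "moves" is a list that holds one entry, the list of rows, each a list of 6 numbers: the shift along the tool's x, y, z in cm, then the turn, a rotation vector about the tool's x, y, z in rad. In form: [[[dx, dy, dz, ax, ay, az], ...]]. A call has exactly 8 rows; each row is the pose to reach, as a shift and turn from the pose commanded when the call began, along the tool's axes at that moment; what a row does not reach only later rows make up. A row lasts 1/12 s, in which the tool goes at most 41.7 mm and 7.16 degrees, less where a joint would pass 70% of its speed; a pose out of reach is approached as far as the arm can. A call with a gripper value outside its range is refused whole. "gripper" is the finger opening in cm, from 0 to 8.54, set as the call begins (left out, the last holds). The fingers move at their own pace and stop on an object; "squeeze" is the grip in N (left out, the last holds). Time passes only in rows, so rows that repeat a pose let the fingers close, or fill a call up. It gives the time, the measured TCP pose, the force, the opening and the grip force at its end, in the units of the state.
- get_obs(): the state, without advancing time (a new reading comes with each control period).
- grab_frame(name): name is "scene" or "top" or "wrist"; returns (picture, depth): 400x640x3 uint8, red, green, blue; 400x640 float32, m along the optical axis (not along the pixel's ray), 0 where there is no reading.
- camera_params(name): a dict with "fx", "fy", "cx", "cy" (pixels), "rvec" (rotation vector, rad) and "tvec" (3), from world to camera coordinates, as OpenCV has them. Camera axes: x right, y down, z forward; pixel columns grow to the right and rows downward; lengths in m; the calibration is good to about 2 mm. A picture is of the moment at which its call begins: read the wrist's pose just before it. camera_params takes no time and is no camera call; for the wrist camera it gives the pose at the moment of the call.
- close_job(): hands the job in; it is judged then, once.
Trained networks look in the newest picture that a camera, given by its name, has taken for a name from the list of things; names that differ only in an ending like _2 or _b are one class to them, and where a whole thing is asked for, a point or a joint stands for the part that bears it (a point fixed in the world has none). Each returns a list of dicts, best first, with "conf" (0 to 1); they miss things now and then, are a little off and sometimes report something else, mostly with a low value. They report only what shows in the picture. A call takes as long as a camera call.
- look_for(name, camera): "extent" ([centre column, centre row, width, height] in pixels, round what is visible of it).
The state is a dict: "time": time; "qpos": joint angles; "dq": joint speeds; "joint_torque": joint torques, N m; "eef_pos": TCP position; "orientation": TCP orientation; "force": force on the tool from outside, world axes, zero at the start; "ft_torque": the same for the moment, N m; "finger_gap": finger opening in m; "grasp_force": force on a finger pad.
Only numpy, scipy, OpenCV 4.12 (cv2) and the standard library are available. Lean on these libraries where they do the work, as an engineer would, in place of code of your own. Each camera call takes 0.05 s, during which the arm holds its last target. There are 200 camera calls.

## Working session

There is one attempt and no reset: what is moved stays moved. The work goes in short steps, Python scripts to look and compute and a tool call to move; the robot and the scene stay as the last step left them, time stands still between calls to the robot, and variables do not carry over. Pictures are saved under pics/ and viewed, at most 14 in all, crops included, and the job is handed in when it is done.

Besides the shell and the picture viewer there is one more tool, called after "Request:" as name(argument=value, ...), one argument or row to a line, values as JSON. carry_out: Moves the arm, as the interface text tells. Its arguments: {"type":"object","properties":{"moves":{"type":"array","items":{"type":"array","items":{"type":"array","items":{"type":"number"}}}},"gripper":{"type":"number"},"squeeze":{"type":"number"}},"required":["moves"]}

```bash
mkdir -p pics; ls; cat > h.py <<'E'
import numpy as np, cv2
from scipy.spatial.transform import Rotation as R
from plant import *
def cam(n):
    p=camera_params(n); K=np.array([[p['fx'],0,p['cx']],[0,p['fy'],p['cy']],[0,0,1]])
    return K,cv2.Rodrigues(np.array(p['rvec'],float))[0],np.array(p['tvec'],float)
def cloud(n):
    K,Rm,t=cam(n); im,d=grab_frame(n); v,u=np.mgrid[0:d.shape[0],0:d.shape[1]]
    P=np.stack([(u-K[0,2])/K[0,0]*d,(v-K[1,2])/K[1,1]*d,d],-1)
    W=(P-t)@Rm; W[d<=0]=np.nan
    return im,d,W
def save(im,f): cv2.imwrite('pics/'+f,cv2.cvtColor(im,cv2.COLOR_RGB2BGR))
E
python3 - <<'E'
from h import *
o=get_obs(); print(o['time'],o['eef_pos'],o['orientation'],o['finger_gap'],grasp_offset)
for n in ['top','scene']:
    im,d,W=cloud(n); save(im,n+'0.png'); np.savez('/tmp/%s0.npz'%n,im=im,W=W)
    for k in ['drying_board','beam','plaque_1','abrasive_roll','roll_stand','wood_slice','glue_stick','offcut_3']:
        for r in look_for(k,n)[:4]:
            e=r['extent']; c=W[int(np.clip(e[1],0,399)),int(np.clip(e[0],0,639))]
            print(n,k,round(r['conf'],2),np.round(e),np.round(c,3))
E
```

```text
pics
0.0 [0.18561944 0.59639268 0.19730554] [-3.14041488e+00 -9.55364336e-05  2.83985280e+00] 0.08531291383590549 -0.0187
top beam 0.84 [203. 150.  44.  41.] [0.632 0.224 0.22 ]
top plaque_1 0.98 [271. 235.  17.  43.] [0.425 0.067 0.006]
top plaque_1 0.92 [242. 234.  20.  46.] [0.422 0.153 0.015]
top plaque_1 0.58 [210. 231.  22.  45.] [0.429 0.246 0.015]
top abrasive_roll 0.75 [423. 242.  23.  20.] [ 0.411 -0.396  0.002]
top wood_slice 0.5 [182. 243.  12.  16.] [0.392 0.328 0.012]
top glue_stick 0.73 [460. 242.  31.  12.] [ 0.413 -0.503  0.022]
top offcut_3 0.57 [391. 197.  21.  14.] [ 0.547 -0.296  0.03 ]
scene drying_board 0.62 [322. 180.  74.  47.] [0.607 0.089 0.017]
scene beam 0.63 [309. 124.  26.  61.] [0.626 0.219 0.146]
scene beam 0.62 [309. 300.  30.  23.] [ 0.38  -0.291  0.013]
scene plaque_1 0.74 [275. 202.  50.  17.] [0.429 0.065 0.016]
scene plaque_1 0.68 [251. 168.  41.  20.] [0.42  0.246 0.008]
scene plaque_1 0.63 [262. 187.  40.  26.] [0.419 0.153 0.009]
scene abrasive_roll 0.68 [339. 326.  22.  26.] [ 0.421 -0.386 -0.002]
scene abrasive_roll 0.34 [251. 167.  39.  22.] [0.421 0.247 0.012]
scene roll_stand 0.78 [309. 300.  30.  23.] [ 0.38  -0.291  0.018]
scene glue_stick 0.77 [362. 369.  20.  37.] [ 0.413 -0.516  0.026]
scene offcut_3 0.72 [367. 280.  17.  21.] [ 0.549 -0.309  0.023]
```

```bash
python3 - <<'E'
from h import *
z=np.load('/tmp/top0.npz'); im=z['im'];W=z['W']
a=cv2.resize(im[100:300,150:490],None,fx=2.35,fy=2.35,interpolation=cv2.INTER_CUBIC); save(a,'a.png')
Wf=W.reshape(-1,3)
def rect(lo,hi,name):
    m=np.all((W>lo)&(W<hi),-1); P=W[m]
    if len(P)<5: print(name,len(P)); return
    r=cv2.minAreaRect(P[:,:2].astype(np.float32)*1000)
    print(name,len(P),'med',np.round(np.median(P,0),4),'rect',np.round(r[0]),np.round(r[1]),round(r[2],1))
rect([.33,.03,.006],[.5,.105,.04],'p1')
rect([.33,.11,.006],[.5,.195,.04],'p2')
rect([.33,.2,.006],[.505,.29,.04],'p3')
rect([.5,-.1,.006],[.8,.19,.017],'board')
rect([.5,-.1,.018],[.56,.19,.04],'strip')
rect([.5,.1,.2],[.8,.35,.24],'beamtop')
rect([.5,.1,.03],[.8,.35,.24],'beamall')
rect([.35,-.45,.03],[.48,-.34,.06],'roll')
rect([.3,-.35,.007],[.48,-.23,.03],'stand')
rect([.3,-.35,.03],[.48,-.23,.08],'spindle')
rect([.33,.3,.007],[.5,.4,.03],'slice')
rect([.3,-.6,.01],[.5,-.44,.04],'glue')
rect([.5,-.35,.015],[.6,-.25,.04],'offcut')
print('scene');W=np.load('/tmp/scene0.npz')['W']
rect([.33,.03,.006],[.5,.105,.04],'p1')
rect([.33,.11,.006],[.5,.195,.04],'p2')
rect([.33,.2,.006],[.505,.29,.04],'p3')
rect([.5,-.1,.018],[.56,.19,.04],'strip')
rect([.35,-.45,.03],[.48,-.34,.06],'roll')
rect([.3,-.35,.03],[.48,-.23,.08],'spindle')
rect([.5,.1,.2],[.8,.35,.24],'beamtop')
E
```

```text
p1 742 med [0.4215 0.0616 0.0121] rect [422.  64.] [ 53. 140.] 89.2
p2 744 med [0.4197 0.1568 0.012 ] rect [418. 153.] [144.  82.] 2.8
p3 765 med [0.4236 0.2454 0.0118] rect [421. 242.] [172.  85.] 3.8
board 3495 med [0.6194 0.0819 0.0105] rect [650.  45.] [290. 298.] 89.9
strip 261 med [0.5315 0.082  0.0225] rect [540.  45.] [ 30. 290.] 0.2
beamtop 642 med [0.6471 0.243  0.22  ] rect [649. 245.] [56. 71.] 88.2
beamall 2860 med [0.6602 0.2348 0.1012] rect [651. 236.] [212. 313.] 86.2
roll 282 med [ 0.414  -0.3897  0.0403] rect [ 415. -390.] [56. 59.] 1.5
stand 414 med [ 0.3853 -0.2814  0.0123] rect [ 380. -284.] [ 79. 103.] 42.9
spindle 30 med [ 0.385  -0.2813  0.0615] rect [ 385. -283.] [12. 14.] 1.3
slice 269 med [0.4008 0.3296 0.0137] rect [433. 334.] [ 54. 137.] 86.0
glue 489 med [ 0.3992 -0.5145  0.0187] rect [ 380. -524.] [154.  97.] 82.0
offcut 262 med [ 0.5441 -0.2992  0.0253] rect [ 544. -299.] [59. 40.] 89.9
scene
p1 452 med [0.4328 0.0633 0.0126] rect [412.  69.] [162.  69.] 0.3
p2 506 med [0.418  0.1542 0.0126] rect [413. 153.] [168.  72.] 3.5
p3 469 med [0.424  0.2423 0.0122] rect [429. 246.] [ 87. 149.] 89.6
strip 96 med [0.5309 0.1306 0.0221] rect [532. 126.] [128.  13.] 89.9
roll 384 med [ 0.4132 -0.3927  0.0399] rect [ 415. -392.] [59. 59.] 37.6
spindle 51 med [ 0.3847 -0.2886  0.0571] rect [ 386. -285.] [13. 11.] 63.5
beamtop 366 med [0.6456 0.2341 0.2197] rect [649. 245.] [62. 72.] 89.3
```

View pics/a.png

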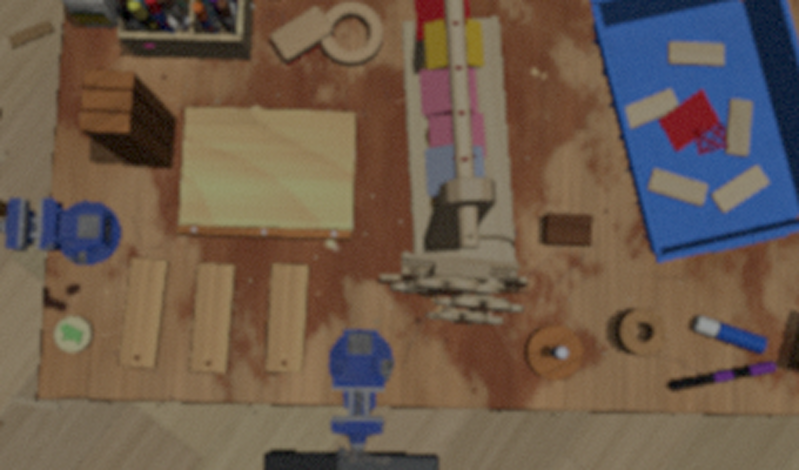

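View pics/scene0.png

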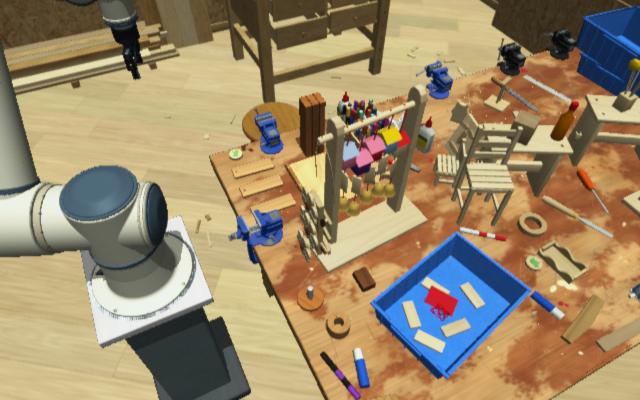

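```bash
python3 - <<'E'
from h import *
A=[np.load('/tmp/%s0.npz'%n)['W'].reshape(-1,3) for n in('top','scene')]
W=np.vstack(A); W=W[np.isfinite(W).all(1)]
xs=np.arange(.3,.85,.03); ys=np.arange(.42,-.52,-.03)
print('x\\y  '+' '.join('%4d'%(y*1000-15) for y in ys))
for x in xs[::-1]:
    row=[]
    for y in ys:
        m=(W[:,0]>=x)&(W[:,0]<x+.03)&(W[:,1]<y)&(W[:,1]>=y-.03)
        row.append('%4d'%(np.percentile(W[m,2],97)*1000) if m.sum()>2 else '   .')
    print('%4d '%(x*1000+15),' '.join(row))
W=A[0]
def rect(lo,hi,name):
    P=W[np.all((W>lo)&(W<hi),-1)]; r=cv2.minAreaRect(P[:,:2].astype(np.float32)*1000)
    m=P[:,:2]; q=np.percentile(m,[1,99],axis=0)
    c=np.cov((m-m.mean(0)).T); w,v=np.linalg.eigh(c); a=v[:,1]
    print(name,len(P),'mean',np.round(m.mean(0),4),'p1-99',np.round(q.T,3),'ax deg',round(np.degrees(np.arctan(a[1]/a[0])),1))
rect([.33,.025,.008],[.5,.105,.016],'p1')
rect([.33,.115,.008],[.5,.19,.016],'p2')
rect([.34,.205,.008],[.5,.285,.016],'p3')
rect([.54,-.05,.006],[.72,.21,.015],'board')
rect([.51,-.05,.018],[.56,.21,.028],'strip')
rect([.5,.1,.21],[.8,.35,.235],'beamtop')
E
```

```text
x\y   405  375  345  315  285  255  225  195  165  135  105   75   45   15  -14  -44  -74 -104 -134 -164 -194 -224 -254 -284 -314 -344 -374 -404 -434 -464 -494 -524
 854     .    .    .   17   90  145  146  144  147  144   14   15   11    4   18    5    5    5    4    5    4    4    5    5    4   87   88   87   87   86   84   48
 824     .    4  125  143  139  146  146  146  146  147    5   25   31   27   23   23   18   20   21   22   23    5    5    5   88   87   84   51    8    8    8    8
 794     .    5   97  103  137  146  148  147  147  142   29   32   32   29    5   24   21  428  335   23   23    6    4    4   88   87    8    8   16   17   17    8
 764     .    4    6    4   87  142   90   88  132   89    4   31   31   23   24   22   22  468  466   22   22   15    5    4   86   87    8    8   15   16   16    8
 734     .    4    4    5    3    4    4    5    5    5    4    5    4    4    5    4  317  462  458   23   23   18    5    4    5   88    8   16   16   34    7   14
 704     .    3    3    .    .    4    5   10   12   14   11   10   12   10    9    3   20  430  430  353
[... 2000 characters left out ...]
 4    7   15    5    4    4    4   17   16   16   12
 315  -838    3    4    3    4    4    5    3    4    3    4    4    3    4  102  101   97    4    3    4    4    4    4    4    4    4    4    3    4    3    4    4
p1 653 mean [0.4223 0.0617] p1-99 [[0.353 0.491]
 [0.038 0.085]] ax deg -0.9
p2 651 mean [0.4206 0.1571] p1-99 [[0.351 0.489]
 [0.133 0.181]] ax deg -1.8
p3 666 mean [0.4241 0.2456] p1-99 [[0.358 0.493]
 [0.22  0.271]] ax deg -3.6
board 3364 mean [0.6175 0.0942] p1-99 [[ 0.541  0.694]
 [-0.017  0.204]] ax deg 90.0
strip 272 mean [0.5315 0.0945] p1-99 [[ 0.525  0.537]
 [-0.018  0.203]] ax deg 89.8
beamtop 603 mean [0.6478 0.2444] p1-99 [[0.614 0.683]
 [0.218 0.272]] ax deg -0.9
```

```bash
cat >> h.py <<'E'
def Rt(yaw,tilt=0):  # tool-down frame, yaw of tool; tilt leans tool forward (z toward +x)
    return R.from_euler('y',-tilt)*R.from_euler('xyz',[np.pi,0,yaw])
def plan(*pts):  # each (x,y,z,yaw,tilt): chained shifts assuming each is reached exactly
    o=get_obs(); p=np.array(o['eef_pos']); r=R.from_euler('xyz',o['orientation'])
    print('t %.2f'%o['time'],np.round(p,4),np.round(o['orientation'],3),'gap %.4f'%o['finger_gap'],'F',np.round(o['force'],1),'g %.1f'%o['grasp_force'])
    for q in pts:
        t=Rt(q[3],q[4] if len(q)>4 else 0); d=r.inv().apply(np.array(q[:3])-p)*100; a=(r.inv()*t).as_rotvec()
        print([round(float(v),2) for v in d]+[round(float(v),3) for v in a]); p=np.array(q[:3]); r=t
E
python3 -c "
from h import *
plan((.42,.46,.2,2.2),(.648,.34,.175,np.pi/2),(.648,.29,.175,np.pi/2))"
```

```text
t 0.90 [0.1858 0.5968 0.1979] [-3.142  0.     2.84 ] gap 0.0857 F [ 0.1 -0.3  0.9] g 0.0
[-26.43, -6.1, -0.21, -0.0, 0.0, 0.64]
[-23.12, 11.37, 2.5, 0.0, -0.0, 0.629]
[-5.0, 0.0, 0.0, 0.0, 0.0, 0.0]
```

Request:
carry_out(
  moves=[
    [[-26.4,-6.1,-0.2,0,0,0.64],[-26.4,-6.1,-0.2,0,0,0.64],[-26.4,-6.1,-0.2,0,0,0.64],[-26.4,-6.1,-0.2,0,0,0.64],[-26.4,-6.1,-0.2,0,0,0.64],[-26.4,-6.1,-0.2,0,0,0.64],[-26.4,-6.1,-0.2,0,0,0.64],[-26.4,-6.1,-0.2,0,0,0.64]],
  ],
  gripper=4,
)

```text
time: 1.57
eef_pos: [0.4237, 0.4576, 0.1999]
orientation: [3.141, 0.001, 2.196]
force: [0.4, -0.2, 0.2]
finger_gap: 0.0397
grasp_force: 0.0
```

Request:
carry_out(
  moves=[
    [[-23.1,11.4,2.5,0,0,0.63],[-23.1,11.4,2.5,0,0,0.63],[-23.1,11.4,2.5,0,0,0.63],[-23.1,11.4,2.5,0,0,0.63],[-23.1,11.4,2.5,0,0,0.63],[-23.1,11.4,2.5,0,0,0.63],[-23.1,11.4,2.5,0,0,0.63],[-23.1,11.4,2.5,0,0,0.63]],
  ],
)

```text
time: 2.23
eef_pos: [0.65, 0.3383, 0.1737]
orientation: [-3.141, 0.001, 1.567]
force: [-0.3, -0.0, -0.5]
finger_gap: 0.04
grasp_force: 0.0
```

```bash
python3 -c "
from h import *
plan((.648,.33,.175,np.pi/2),(.648,.29,.175,np.pi/2),(.648,.22,.175,np.pi/2))"
```

```text
t 2.23 [0.65   0.3383 0.1737] [-3.141e+00  1.000e-03  1.567e+00] gap 0.0400 F [-0.3 -0.  -0.5] g 0.0
[-0.83, -0.19, -0.13, -0.0, 0.001, -0.004]
[-4.0, 0.0, 0.0, 0.0, 0.0, 0.0]
[-7.0, 0.0, 0.0, 0.0, 0.0, 0.0]
```

Request:
carry_out(
  moves=[
    [[-2,-0.2,-0.1,0,0,0],[-4,-0.2,-0.1,0,0,0],[-5,-0.2,-0.1,0,0,0],[-5.5,-0.2,-0.1,0,0,0],[-6,-0.2,-0.1,0,0,0],[-6.5,-0.2,-0.1,0,0,0],[-7,-0.2,-0.1,0,0,0],[-7.5,-0.2,-0.1,0,0,0]],
  ],
)

```text
time: 2.9
eef_pos: [0.6456, 0.2656, 0.1759]
orientation: [3.142, -0.0, 1.57]
force: [0.1, 0.4, 0.2]
finger_gap: 0.0401
grasp_force: 0.2
```

Request:
carry_out(
  moves=[
    [[-0.4,0,0,0,0,0],[-0.8,0,0,0,0,0],[-1.2,0,0,0,0,0],[-1.6,0,0,0,0,0],[-2,0,0,0,0,0],[-2.4,0,0,0,0,0],[-2.8,0,0,0,0,0],[-3.2,0,0,0,0,0]],
  ],
)

```text
time: 3.57
eef_pos: [0.6457, 0.2329, 0.1759]
orientation: [3.142, 0.0, 1.57]
force: [-0.3, 0.6, 0.7]
finger_gap: 0.0402
grasp_force: 0.0
```

```bash
python3 -c "
from h import *
plan()
im,d,W=cloud('scene'); save(cv2.resize(im[80:240,200:440],None,fx=2.5,fy=2.5),'b.png')"
```

```text
t 3.57 [0.6457 0.2329 0.1759] [3.142 0.    1.57 ] gap 0.0402 F [-0.3  0.6  0.7] g 0.0
```

View pics/b.png

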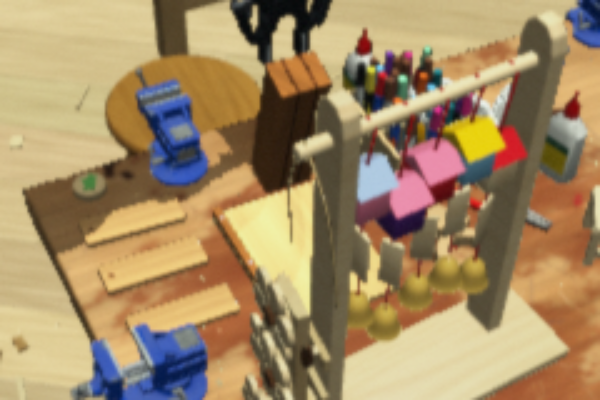

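Beam (crop 290,120) is beginning to lean towards the board with the fingers behind it; continue.

Request:
carry_out(
  moves=[
    [[-0.4,0,0,0,0,0],[-0.8,0,0,0,0,0],[-1.2,0,0,0,0,0],[-1.6,0,0,0,0,0],[-2,0,0,0,0,0],[-2.4,0,0,0,0,0],[-2.8,0,0,0,0,0],[-3.2,0,0,0,0,0]],
  ],
)

```text
time: 4.28
eef_pos: [0.6456, 0.2009, 0.1759]
orientation: [-3.142, 0.0, 1.57]
force: [-0.4, 0.4, 0.0]
finger_gap: 0.0397
grasp_force: 0.0
```

```bash
cat >> h.py <<'E'
def beamstat():
    im,d,W=cloud('top'); P=W.reshape(-1,3)
    P=P[np.all((P>[.57,-.05,.03])&(P<[.73,.33,.09]),-1)]
    if len(P)<20: print('beam pts',len(P)); return im,W
    r=cv2.minAreaRect(P[:,:2].astype(np.float32)*1000)
    T=P[np.abs(P[:,2]-.065)<.005]
    print('beam',len(P),np.round(np.percentile(P,[1,50,99],axis=0),3).tolist(),len(T))
    if len(T)>20:
        m=T[:,:2]; w,v=np.linalg.eigh(np.cov(m.T)); a=v[:,1]
        print('top mean',np.round(T.mean(0),4),np.round(np.percentile(T,[1,99],axis=0),3).tolist(),'skew deg from y',np.degrees(np.arctan(a[0]/a[1])))
    return im,W
E
python3 -c "
from h import *
plan();im,W=beamstat(); save(im,'c.png')"
```

```text
t 4.28 [0.6456 0.2009 0.1759] [-3.142  0.     1.57 ] gap 0.0397 F [-0.4  0.4  0. ] g 0.0
beam 1880 [[0.608, 0.002, 0.034], [0.642, 0.11, 0.065], [0.68, 0.218, 0.071]] 1667
top mean [0.6448 0.1112 0.0652] [[0.61, 0.004, 0.061], [0.68, 0.218, 0.069]] skew deg from y 1.7002325764014128
```

```bash
python3 -c "
from h import *
y3=np.pi-.063
plan((.53,.21,.19,2.36),(.415,.2465,.12,y3),(.415,.2465,-.001,y3))"
```

```text
t 4.33 [0.6457 0.2002 0.1759] [-3.142  0.     1.569] gap 0.0400 F [ 0.3 -1.2  0.7] g 0.0
[0.96, -11.57, -1.41, -0.0, 0.0, -0.791]
[10.73, -5.51, 7.0, -0.0, 0.0, -0.719]
[0.0, -0.0, 12.1, 0.0, 0.0, 0.0]
```

Request:
carry_out(
  moves=[
    [[1,-11.6,-1.4,0,0,-0.79],[1,-11.6,-1.4,0,0,-0.79],[1,-11.6,-1.4,0,0,-0.79],[1,-11.6,-1.4,0,0,-0.79],[1,-11.6,-1.4,0,0,-0.79],[1,-11.6,-1.4,0,0,-0.79],[1,-11.6,-1.4,0,0,-0.79],[1,-11.6,-1.4,0,0,-0.79]],
  ],
  gripper=6.2,
)

```text
time: 5.0
eef_pos: [0.5297, 0.2115, 0.19]
orientation: [3.141, 0.0, 2.362]
force: [-0.5, -0.5, 0.2]
finger_gap: 0.0618
grasp_force: 0.0
```

Request:
carry_out(
  moves=[
    [[10.7,-5.5,7,0,0,-0.72],[10.7,-5.5,7,0,0,-0.72],[10.7,-5.5,7,0,0,-0.72],[10.7,-5.5,7,0,0,-0.72],[10.7,-5.5,7,0,0,-0.72],[10.7,-5.5,7,0,0,-0.72],[10.7,-5.5,7,0,0,-0.72],[10.7,-5.5,7,0,0,-0.72]],
  ],
)

```text
time: 5.67
eef_pos: [0.4152, 0.2479, 0.12]
orientation: [3.141, 0.0, 3.075]
force: [-0.1, -0.6, 0.7]
finger_gap: 0.0619
grasp_force: 0.0
```

```bash
python3 -c "
from h import *
y3=np.pi-.063
plan((.415,.2465,.015,y3),(.415,.2465,-.001,y3))
im,W=beamstat()
im,d,W=cloud('wrist'); print(look_for('plaque_1','wrist')[:2]); save(im,'w.png')"
```

```text
t 5.67 [0.4152 0.2479 0.12  ] [3.141 0.    3.075] gap 0.0619 F [-0.1 -0.6  0.7] g 0.0
[0.01, -0.14, 10.5, 0.0, 0.0, -0.003]
[0.0, -0.0, 1.6, 0.0, 0.0, 0.0]
beam 1882 [[0.608, 0.002, 0.035], [0.642, 0.111, 0.065], [0.68, 0.219, 0.071]] 1689
top mean [0.6448 0.1113 0.0653] [[0.609, 0.004, 0.061], [0.68, 0.219, 0.07]] skew deg from y 1.4771927618833876
[{'extent': [321.4, 187.1, 46.9, 130.5], 'conf': 0.96}, {'extent': [149.6, 195.7, 77.8, 124.9], 'conf': 0.79}]
```

View pics/w.png

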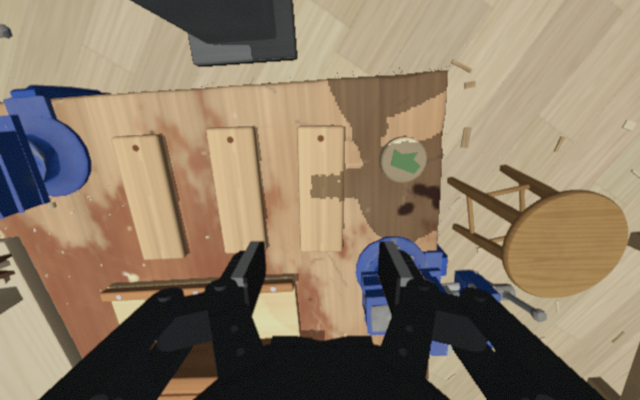

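Plaque 3 sits centred (col 322) between the fingers and parallel to the image columns; descend.

Request:
carry_out(
  moves=[
    [[0,-0.1,4,0,0,0],[0,-0.1,8,0,0,0],[0,-0.1,10,0,0,0],[0,-0.1,10.8,0,0,0],[0,-0.1,11.4,0,0,0],[0,-0.1,11.8,0,0,0],[0,-0.1,12,0,0,0],[0,-0.1,12,0,0,0]],
  ],
)

```text
time: 6.48
eef_pos: [0.4155, 0.2471, 0.0005]
orientation: [3.141, 0.001, 3.079]
force: [0.0, -0.2, -0.1]
finger_gap: 0.0622
grasp_force: 0.0
```

```bash
python3 -c "
from h import *
plan()
im,d,W=cloud('top'); P=W.reshape(-1,3); T=P[np.all((P>[.58,-.02,.055])&(P<[.71,.24,.075]),-1)]
L=[(y,)+tuple(np.percentile(T[np.abs(T[:,1]-y)<.01][:,0],[3,97])) for y in np.arange(.02,.21,.02)]
L=np.array(L); print(np.round(L,3).tolist()); 
for k in (1,2): print(np.polyfit(L[:,0],L[:,k],1))
"
```

```text
t 6.48 [0.4155 0.2471 0.0005] [3.141e+00 1.000e-03 3.079e+00] gap 0.0622 F [ 0.  -0.2 -0.1] g 0.0
[[0.02, 0.609, 0.675], [0.04, 0.609, 0.677], [0.06, 0.609, 0.676], [0.08, 0.611, 0.676], [0.1, 0.61, 0.679], [0.12, 0.612, 0.678], [0.14, 0.612, 0.678], [0.16, 0.612, 0.68], [0.18, 0.613, 0.68], [0.2, 0.613, 0.682]]
[0.02874392 0.60781627]
[0.03197247 0.67455401]
```

Request:
carry_out(
  moves=[
    [[0,0,0.1,0,0,0],[0,0,0.1,0,0,0],[0,0,0.1,0,0,0],[0,0,0.1,0,0,0],[0,0,0.1,0,0,0],[0,0,0.1,0,0,0],[0,0,0.1,0,0,0],[0,0,0.1,0,0,0]],
  ],
  gripper=3.5,
  squeeze=50,
)

```text
time: 7.2
eef_pos: [0.4149, 0.2468, -0.0011]
orientation: [-3.142, -0.0, 3.08]
force: [-0.6, -0.1, 0.4]
finger_gap: 0.035
grasp_force: 0.0
```

Request:
carry_out(
  moves=[
    [[0,0,-1,0,0,0],[0,0,-3,0,0,0],[0,0,-6,0,0,0],[0,0,-9,0,0,0],[0,0,-12,0,0,0],[0,0,-12,0,0,0],[0,0,-12,0,0,0],[0,0,-12,0,0,0]],
  ],
)

```text
time: 7.87
eef_pos: [0.4146, 0.2466, 0.1185]
orientation: [-3.141, -0.0, 3.08]
force: [0.4, -0.3, -0.9]
finger_gap: 0.0351
grasp_force: 0.0
```

```bash
python3 -c "
from h import *
plan()
im,d,W=cloud('wrist'); save(im,'w2.png')
im,d,W=cloud('scene'); save(cv2.resize(im[80:240,200:440],None,fx=2.5,fy=2.5),'s2.png')"
```

```text
t 7.87 [0.4146 0.2466 0.1185] [-3.141 -0.     3.08 ] gap 0.0351 F [ 0.4 -0.3 -0.9] g 0.0
```

View pics/w2.png

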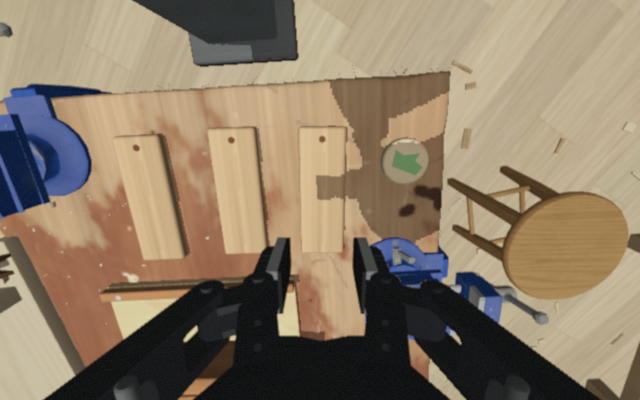

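Fingers closed above the plaque (gap 35 mm, plaque still on the bench): tips stand farther back than thought. Lower further, feeling for the bench.

Request:
carry_out(
  moves=[
    [[0,0,3,0,0,0],[0,0,6,0,0,0],[0,0,8,0,0,0],[0,0,9,0,0,0],[0,0,9.5,0,0,0],[0,0,9.5,0,0,0],[0,0,9.5,0,0,0],[0,0,9.5,0,0,0]],
  ],
  gripper=5.8,
)

```text
time: 8.63
eef_pos: [0.4152, 0.247, 0.0244]
orientation: [3.141, 0.001, 3.08]
force: [0.9, -0.1, -0.3]
finger_gap: 0.0582
grasp_force: 0.0
```

Request:
carry_out(
  moves=[
    [[0,0,1,0,0,0],[0,0,1.8,0,0,0],[0,0,2.2,0,0,0],[0,0,2.5,0,0,0],[0,0,2.7,0,0,0],[0,0,2.9,0,0,0],[0,0,3.1,0,0,0],[0,0,3.1,0,0,0]],
  ],
)

```text
time: 9.3
eef_pos: [0.4149, 0.2468, -0.0073]
orientation: [-3.142, -0.0, 3.08]
force: [0.3, -0.5, -0.5]
finger_gap: 0.0579
grasp_force: 0.0
```

Still no contact; a little lower in 1 mm steps, then close.

Request:
carry_out(
  moves=[
    [[0,0,0.1,0,0,0],[0,0,0.2,0,0,0],[0,0,0.2,0,0,0],[0,0,0.3,0,0,0],[0,0,0.3,0,0,0],[0,0,0.3,0,0,0],[0,0,0.3,0,0,0],[0,0,0.3,0,0,0]],
  ],
)

```text
time: 9.97
eef_pos: [0.415, 0.2468, -0.0101]
orientation: [3.142, 0.0, 3.08]
force: [0.1, 0.4, -0.4]
finger_gap: 0.0575
grasp_force: 0.0
```

Request:
carry_out(
  moves=[
    [[0,0,0,0,0,0],[0,0,0,0,0,0],[0,0,0,0,0,0],[0,0,0,0,0,0],[0,0,0,0,0,0],[0,0,0,0,0,0],[0,0,0,0,0,0],[0,0,0,0,0,0]],
  ],
  gripper=3.5,
)

```text
time: 10.63
eef_pos: [0.4149, 0.2468, -0.0101]
orientation: [-3.142, -0.0, 3.08]
force: [-0.4, 0.1, 0.3]
finger_gap: 0.0351
grasp_force: 0.0
```

```bash
python3 -c "
from h import *
plan()
im,d,W=cloud('wrist'); save(im,'w3.png'); np.save('/tmp/w3.npy',W)
m=(d>0)&(d<.35); P=W[m]; print('near',np.round(np.nanpercentile(P,[1,50,99],axis=0),3))
im,d,W2=cloud('scene'); K=cam('scene'); save(cv2.resize(im[130:210,210:330],None,fx=5,fy=5,interpolation=cv2.INTER_CUBIC),'s3.png')
p=W2.reshape(-1,3); p=p[np.all((p>[.33,.15,-.05])&(p<[.52,.33,.3]),-1)]
for a in np.arange(-.02,.12,.01):
  q=p[(p[:,2]>a)&(p[:,2]<a+.01)]; print(round(a,3),len(q),np.round(np.percentile(q,[2,98],axis=0)[:,:2],3).tolist() if len(q)>4 else '')
"
```

```text
t 10.63 [ 0.4149  0.2468 -0.0101] [-3.142 -0.     3.08 ] gap 0.0351 F [-0.4  0.1  0.3] g 0.0
near [[ 0.312  0.015 -0.002]
 [ 0.398  0.228  0.007]
 [ 0.524  0.373  0.12 ]]
-0.02 0 
-0.01 390 [[0.333, 0.155], [0.518, 0.324]]
0.0 818 [[0.332, 0.156], [0.517, 0.325]]
0.01 703 [[0.357, 0.152], [0.509, 0.325]]
0.02 25 [[0.407, 0.221], [0.517, 0.326]]
0.03 35 [[0.404, 0.216], [0.514, 0.328]]
0.04 34 [[0.405, 0.215], [0.52, 0.329]]
0.05 27 [[0.405, 0.214], [0.518, 0.319]]
0.06 24 [[0.404, 0.241], [0.518, 0.322]]
0.07 34 [[0.402, 0.194], [0.519, 0.324]]
0.08 58 [[0.401, 0.197], [0.52, 0.327]]
0.09 42 [[0.398, 0.188], [0.512, 0.329]]
0.1 24 [[0.397, 0.184], [0.431, 0.248]]
0.11 35 [[0.397, 0.18], [0.43, 0.26]]
```

View pics/w3.png

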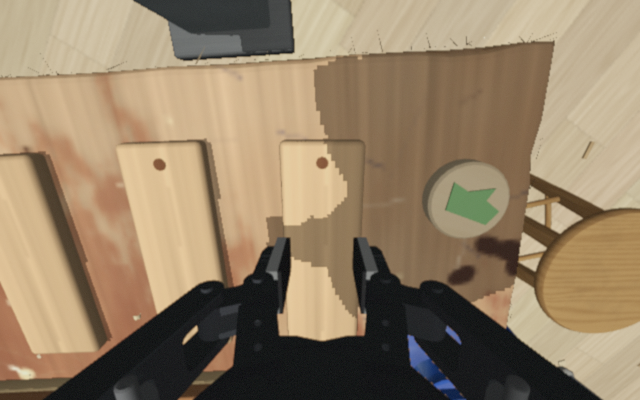

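View pics/s3.png

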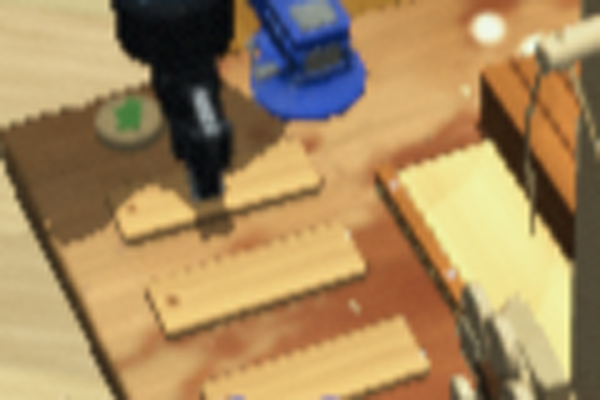

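```bash
python3 -c "
from h import *
for n in ('scene','wrist'):
  im,d,W=cloud(n); g=im.max(-1); m=(g<75)&np.isfinite(W[...,2])&np.all((W>[.39,.19,-.05])&(W<[.45,.30,.15]),-1)
  P=W[m]; print(n,m.sum(), np.round(np.sort(P[:,2])[:25],4))
  q=P[np.argsort(P[:,2])[:12]]; print(np.round(q,3).tolist())
"
```

```text
scene 212 [-0.0008  0.0038  0.0064  0.0185  0.0271  0.0274  0.029   0.0294  0.0295
  0.0308  0.0312  0.0322  0.0326  0.0335  0.0339  0.0349  0.0358  0.0363
  0.0373  0.0376  0.0387  0.0393  0.0403  0.0404  0.041 ]
[[0.409, 0.229, -0.001], [0.422, 0.223, 0.004], [0.418, 0.222, 0.006], [0.433, 0.249, 0.019], [0.407, 0.273, 0.027], [0.416, 0.221, 0.027], [0.413, 0.268, 0.029], [0.408, 0.265, 0.029], [0.411, 0.263, 0.029], [0.406, 0.222, 0.031], [0.412, 0.219, 0.031], [0.408, 0.225, 0.032]]
wrist 37616 [0.0261 0.0263 0.0264 0.0265 0.0267 0.0267 0.0268 0.0269 0.027  0.0273
 0.0277 0.028  0.0281 0.0282 0.0284 0.0286 0.0287 0.0288 0.0288 0.029
 0.029  0.029  0.0292 0.0293 0.0295]
[[0.412, 0.265, 0.026], [0.411, 0.265, 0.026], [0.413, 0.264, 0.026], [0.412, 0.264, 0.027], [0.417, 0.264, 0.027], [0.414, 0.264, 0.027], [0.414, 0.264, 0.027], [0.418, 0.264, 0.027], [0.415, 0.264, 0.027], [0.416, 0.264, 0.027], [0.416, 0.264, 0.028], [0.415, 0.264, 0.028]]
```

Request:
carry_out(
  moves=[
    [[0,0,0,0,0,0],[0,0,0,0,0,0],[0,0,0,0,0,0],[0,0,0.5,0,0,0],[0,0,1,0,0,0],[0,0,1.4,0,0,0],[0,0,1.7,0,0,0],[0,0,1.7,0,0,0]],
  ],
  gripper=5.8,
)

```text
time: 11.5
eef_pos: [0.4145, 0.2466, -0.0279]
orientation: [-3.141, -0.001, 3.08]
force: [-0.3, 0.4, 0.5]
finger_gap: 0.058
grasp_force: 0.0
```

```bash
cat >> h.py <<'E'
def tips():
    p=np.array(get_obs()['eef_pos']); im,d,W=cloud('wrist'); g=im.max(-1)
    Q=R.from_euler('xyz',get_obs()['orientation']).inv().apply((W-p).reshape(-1,3)).reshape(W.shape)
    m=(g<85)&np.isfinite(Q[...,2])&(np.abs(Q[...,1])<.07)&(np.abs(Q[...,0])<.03)&(Q[...,2]>-.09)&(d<.4)
    for s in(-1,1):
        P=Q[m&(Q[...,1]*s>0)]; q=P[np.argsort(-P[:,2])[:40]]; print('tip tool frame',s,len(P),np.round(np.median(q,0),4), np.round(q[0],4))
E
python3 -c "
from h import *
plan(); tips()"
```

```text
t 11.50 [ 0.4145  0.2466 -0.0279] [-3.141e+00 -1.000e-03  3.080e+00] gap 0.0580 F [-0.3  0.4  0.5] g 0.0
tip tool frame -1 3075 [-0.0004 -0.065  -0.032 ] [-0.0238 -0.0653 -0.0267]
tip tool frame 1 2860 [ 0.0003  0.029  -0.0403] [-0.0017  0.0291 -0.0383]
```

Request:
carry_out(
  moves=[
    [[0,0,0.2,0,0,0],[0,0,0.4,0,0,0],[0,0,0.6,0,0,0],[0,0,0.6,0,0,0],[0,0,0.6,0,0,0],[0,0,0.6,0,0,0],[0,0,0.6,0,0,0],[0,0,0.6,0,0,0]],
  ],
)

```text
time: 12.22
eef_pos: [0.415, 0.2468, -0.033]
orientation: [3.142, 0.0, 3.08]
force: [-0.3, -0.0, 0.9]
finger_gap: 0.0579
grasp_force: 0.0
```

Request:
carry_out(
  moves=[
    [[0,0,0,0,0,0],[0,0,0,0,0,0],[0,0,0,0,0,0],[0,0,0,0,0,0],[0,0,0,0,0,0],[0,0,0,0,0,0],[0,0,0,0,0,0],[0,0,0,0,0,0]],
  ],
  gripper=3.5,
)

```text
time: 12.88
eef_pos: [0.415, 0.2468, -0.0327]
orientation: [3.141, 0.0, 3.08]
force: [-0.8, -1.6, 10.5]
finger_gap: 0.0469
grasp_force: 50.1
```

```bash
cat >> h.py <<'E'
def Rt(yaw,tilt=0):
    return R.from_euler('z',yaw-np.pi)*R.from_euler('y',-tilt)*R.from_euler('xyz',[np.pi,0,np.pi])
def lean(fx,y,fz,s,deg,psi=-.02,L=.033):
    # foot bottom corner at (fx,*,fz); grip s along plaque from foot; y at grip
    t=np.radians(deg); u=np.array([np.cos(t),0,np.sin(t)]); n=np.array([-np.sin(t),0,np.cos(t)])
    p=np.array([fx,y,fz])+s*u-L*n
    return (p[0],p[1],p[2],np.pi+psi,t)
E
python3 -c "
from h import *
plan((.415,.2468,.09,3.08),(.5,.21,.15,np.pi-.02,.35),lean(.5477,.177,.06,.0595,41))"
```

```text
t 12.88 [ 0.415   0.2468 -0.0327] [3.141 0.    3.08 ] gap 0.0469 F [-0.8 -1.6 10.5] g 50.1
[-0.01, -0.0, -12.27, 0.0, 0.0, -0.0]
[-8.71, -3.15, -6.0, -0.007, -0.35, -0.041]
[-8.19, -3.07, 11.07, -0.0, -0.366, -0.0]
```

Request:
carry_out(
  moves=[
    [[0,0,-0.5,0,0,0],[0,0,-2,0,0,0],[0,0,-4,0,0,0],[0,0,-7,0,0,0],[0,0,-10,0,0,0],[0,0,-12.3,0,0,0],[0,0,-12.3,0,0,0],[0,0,-12.3,0,0,0]],
  ],
)

```text
time: 13.55
eef_pos: [0.4156, 0.2471, 0.0911]
orientation: [3.14, 0.002, 3.08]
force: [-0.8, -1.0, -1.2]
finger_gap: 0.0466
grasp_force: 52.2
```

Request:
carry_out(
  moves=[
    [[-1,-0.5,-3,0,0,0],[-2,-1,-6,0,-0.08,-0.01],[-4,-2,-6,0,-0.17,-0.04],[-6,-3,-6,0,-0.26,-0.04],[-8,-3,-6,0,-0.35,-0.04],[-8.7,-3.1,-6,0,-0.35,-0.04],[-8.7,-3.1,-6,0,-0.35,-0.04],[-8.7,-3.1,-6,0,-0.35,-0.04]],
  ],
)

```text
time: 14.22
eef_pos: [0.4995, 0.2105, 0.1491]
orientation: [-3.134, 0.346, 3.121]
force: [0.4, 0.9, -0.3]
finger_gap: 0.0467
grasp_force: 52.2
```

Request:
carry_out(
  moves=[
    [[-2,-1,2,0,-0.1,0],[-4,-2,4,0,-0.2,0],[-6,-3,6,0,-0.3,0],[-8.2,-3.1,8,0,-0.366,0],[-8.2,-3.1,9.5,0,-0.366,0],[-8.2,-3.1,11,0,-0.366,0],[-8.2,-3.1,11,0,-0.366,0],[-8.2,-3.1,11,0,-0.366,0]],
  ],
)

```text
time: 14.88
eef_pos: [0.6318, 0.1828, 0.1078]
orientation: [-3.126, 0.642, 3.127]
force: [-0.6, -0.2, -0.3]
finger_gap: 0.0463
grasp_force: 52.2
```

```bash
python3 -c "
from h import *
plan(lean(.5477,.177,.013,.0595,41))
im,d,W=cloud('wrist'); save(im,'w4.png'); np.savez('/tmp/w4.npz',W=W,im=im)
im,d,W=cloud('scene'); np.save('/tmp/s4.npy',W); save(cv2.resize(im[120:220,250:370],None,fx=5,fy=5,interpolation=cv2.INTER_CUBIC),'s4.png')
for r in look_for('plaque_1','scene'):
  e=r['extent']; print(np.round(e),round(r['conf'],2),np.round(W[int(e[1]),int(e[0])],3))
"
```

```text
t 14.88 [0.6318 0.1828 0.1078] [-3.126  0.642  3.127] gap 0.0463 F [-0.6 -0.2 -0.3] g 52.2
[6.23, -0.52, 5.42, -0.013, -0.073, 0.004]
[309. 132.  33.  38.] 0.97 [0.611 0.187 0.147]
[261. 188.  45.  29.] 0.92 [0.414 0.148 0.011]
[273. 203.  45.  16.] 0.66 [0.423 0.067 0.012]
```

View pics/w4.png

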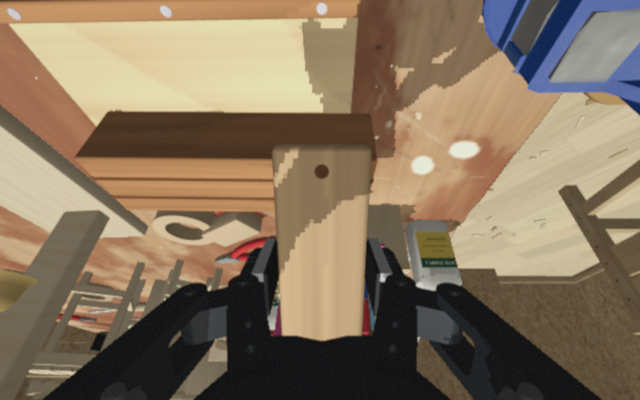

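View pics/s4.png

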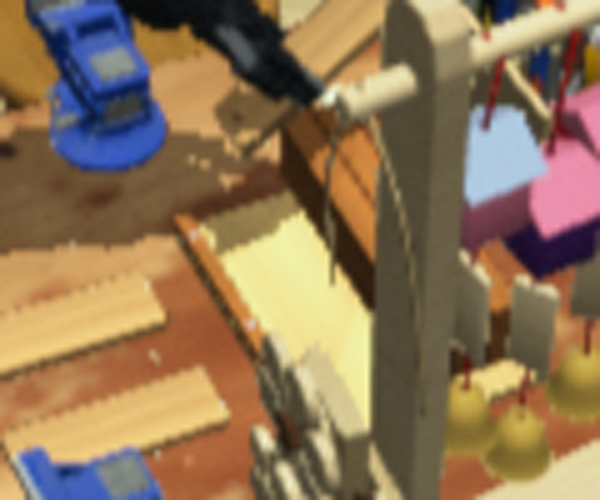

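```bash
cat >> h.py <<'E'
def held(W,c0=295,c1=350,r0=160,r1=230,Re=(100,200)):
    o=get_obs(); p=np.array(o['eef_pos']); r=R.from_euler('xyz',o['orientation'])
    P=W[r0:r1,c0:c1].reshape(-1,3); P=P[np.isfinite(P).all(1)]; c=np.median(P,0); n=np.linalg.svd(P-c,full_matrices=False)[2][2]; n*=np.sign(n[2])
    M=W.reshape(-1,3); M=M[np.isfinite(M).all(1)]; M=M[(np.abs((M-c)@n)<.003)&(np.linalg.norm(M-c,axis=1)<.12)]
    T=r.inv().apply(M-p); c_=r.inv().apply(c-p)
    print('n',np.round(n,3),'tilt',np.degrees(np.arctan2(-n[0],n[2])),'plane tool z at centre',np.round(c_,4))
    print('tool x/y/z pct',np.round(np.percentile(T,[1,50,99],axis=0),4).tolist())
    E=M[T[:,0]>np.percentile(T[:,0],97)]; print('foot edge top-face world',np.round(E.mean(0),4), 'under',np.round(E.mean(0)-.012*n,4))
E
python3 -c "
from h import *
held(np.load('/tmp/w4.npz')['W'])
plan()"
```

```text
n [-0.596  0.023  0.803] tilt 36.58221706616401 plane tool z at centre [ 0.0361 -0.     -0.0427]
tool x/y/z pct [[-0.0493, -0.0238, -0.0444], [0.0152, 0.0005, -0.0425], [0.1004, 0.1021, -0.0403]]
foot edge top-face world [0.5275 0.2854 0.0828] under [0.5347 0.2851 0.0732]
t 15.03 [0.6298 0.1832 0.1089] [-3.126  0.643  3.128] gap 0.0467 F [ 0.  -0.9  0.6] g 52.2
```

```bash
sed -i "s/<.12)\]$/<.12)\&(np.abs(r.inv().apply(M-p)[:,1])<.03)]/" h.py; python3 -c "
from h import *
im,d,W=cloud('wrist'); held(W)
plan(lean(.550,.177,.04,.0595,41,L=.031),lean(.550,.177,.014,.0595,41,L=.031))"
```

```text
n [-0.599  0.024  0.801] tilt 36.77507213977976 plane tool z at centre [ 0.0373  0.     -0.0444]
tool x/y/z pct [[-0.0483, -0.0235, -0.0458], [0.0147, -0.0, -0.0443], [0.0603, 0.0231, -0.0422]]
foot edge top-face world [0.5557 0.1851 0.108 ] under [0.5629 0.1848 0.0984]
t 15.08 [0.6297 0.1834 0.1093] [-3.127  0.643  3.128] gap 0.0464 F [-0.3  0.7 -0.4] g 52.2
[4.37, -0.61, 3.44, -0.011, -0.073, 0.005]
[1.71, -0.0, 1.96, 0.0, 0.0, 0.0]
```

Request:
carry_out(
  moves=[
    [[1,-0.3,1,-0.01,-0.04,0],[2,-0.6,2,-0.01,-0.073,0],[3.4,-0.6,3.4,-0.01,-0.073,0],[4.4,-0.6,3.4,-0.01,-0.073,0],[4.4,-0.6,3.4,-0.01,-0.073,0],[4.4,-0.6,3.4,-0.01,-0.073,0],[4.4,-0.6,3.4,-0.01,-0.073,0],[4.4,-0.6,3.4,-0.01,-0.073,0]],
  ],
)

```text
time: 15.75
eef_pos: [0.6377, 0.1873, 0.0995]
orientation: [-3.137, 0.637, 3.125]
force: [0.4, 0.3, -1.0]
finger_gap: 0.0464
grasp_force: 52.2
```

```bash
python3 -c "
from h import *
im,d,W=cloud('wrist'); held(W)
plan(lean(.549,.177,.014,.0605,41,L=.0315),lean(.546,.177,.010,.0605,41,L=.0315))"
```

```text
n [-0.591  0.015  0.806] tilt 36.25428131331954 plane tool z at centre [ 0.0371  0.0002 -0.0448]
tool x/y/z pct [[-0.0484, -0.0233, -0.0462], [0.0145, -0.0002, -0.0447], [0.0602, 0.0233, -0.0425]]
foot edge top-face world [0.5638 0.1886 0.099 ] under [0.5709 0.1884 0.0894]
t 15.80 [0.6378 0.1873 0.0996] [-3.136  0.637  3.125] gap 0.0461 F [-0.5 -0.7 -0.7] g 52.2
[5.93, -1.05, 4.28, -0.003, -0.079, 0.002]
[0.49, -0.01, 0.11, 0.0, 0.0, 0.0]
```

```bash
python3 -c "
from h import *
o=get_obs(); print(np.round(o['qpos'],3), np.round(o['joint_torque'],1))"
```

```text
[ 0.302  0.539  1.921 -1.223  0.205 -0.094] [  0.1 -75.7 -21.5  -0.9  -0.4   0. ]
```

```bash
python3 -c "
from h import *
y=np.pi-.02
plan((.52,.23,.14,y,.3),(.42,.247,.06,y),(.42,.247,-.0315,y),(.42,.247,.03,y),)"
```

```text
t 15.80 [0.6378 0.1873 0.0996] [-3.136  0.637  3.125] gap 0.0461 F [-0.5 -0.7 -0.7] g 52.2
[7.12, 4.02, -10.32, -0.004, 0.337, 0.002]
[11.95, 1.5, 4.68, 0.0, 0.3, 0.0]
[0.0, -0.0, 9.15, 0.0, 0.0, 0.0]
[0.0, 0.0, -6.15, 0.0, 0.0, 0.0]
```

Request:
carry_out(
  moves=[
    [[1,0.5,-3,0,0,0],[2,1,-6,0,0.1,0],[4,2,-9,0,0.2,0],[7,4,-10.3,0,0.3,0],[7.1,4,-10.3,0,0.337,0],[7.1,4,-10.3,0,0.337,0],[7.1,4,-10.3,0,0.337,0],[7.1,4,-10.3,0,0.337,0]],
  ],
)

```text
time: 16.47
eef_pos: [0.5202, 0.2318, 0.1416]
orientation: [-3.14, 0.299, 3.123]
force: [0.8, 0.7, 0.3]
finger_gap: 0.0464
grasp_force: 52.2
```

```bash
python3 -c "
from h import *
y=np.pi-.02
plan((.42,.247,.03,y),(.42,.247,-.0315,y),(.42,.247,.03,y),)"
```

```text
t 16.47 [0.5202 0.2318 0.1416] [-3.14   0.299  3.123] gap 0.0464 F [0.8 0.7 0.3] g 52.2
[12.89, 1.35, 7.71, -0.001, 0.299, 0.002]
[0.0, -0.0, 6.15, 0.0, 0.0, 0.0]
[0.0, 0.0, -6.15, 0.0, 0.0, 0.0]
```

Good. Lay it down, release, and lift to regrip with the tool tilted.

Request:
carry_out(
  moves=[
    [[4,0.5,2,0,0.1,0],[8,1,4,0,0.2,0],[12,1.3,6,0,0.3,0],[12.9,1.3,7.7,0,0.3,0],[12.9,1.3,7.7,0,0.3,0],[12.9,1.3,7.7,0,0.3,0],[12.9,1.3,7.7,0,0.3,0],[12.9,1.3,7.7,0,0.3,0]],
  ],
)

```text
time: 17.13
eef_pos: [0.4218, 0.2446, 0.0297]
orientation: [-3.138, 0.003, 3.121]
force: [0.4, -0.1, -0.3]
finger_gap: 0.0465
grasp_force: 52.2
```

Request:
carry_out(
  moves=[
    [[0,0,2,0,0,0],[0,0,4,0,0,0],[0,0,5,0,0,0],[0,0,5.7,0,0,0],[0,0,6.1,0,0,0],[0,0,6.1,0,0,0],[0,0,6.1,0,0,0],[0,0,6.1,0,0,0]],
  ],
)

```text
time: 17.8
eef_pos: [0.4207, 0.2444, -0.0321]
orientation: [-3.138, 0.001, 3.121]
force: [-0.4, -0.1, -0.1]
finger_gap: 0.0463
grasp_force: 53.0
```

Request:
carry_out(
  moves=[
    [[0,0,0,0,0,0],[0,0,0,0,0,0],[0,0,0,0,0,0],[0,0,0,0,0,0],[0,0,-1.5,0,0,0],[0,0,-3,0,0,0],[0,0,-5,0,0,0],[0,0,-5,0,0,0]],
  ],
  gripper=6,
)

```text
time: 18.47
eef_pos: [0.4214, 0.245, 0.0198]
orientation: [-3.139, 0.003, 3.121]
force: [1.3, 1.0, 0.6]
finger_gap: 0.0599
grasp_force: 0.0
```

```bash
cat >> h.py <<'E'
def pose(tip,psi,tilt,L=.0325):
    r=Rt(np.pi+psi,np.radians(tilt)); p=np.array(tip)+L*r.apply([0,0,1]); return (*p,np.pi+psi,np.radians(tilt))
def place(fx,y,fz,s,h,deg,tool,psi=-.02):
    t=np.radians(deg); u=np.array([np.cos(t),0,np.sin(t)]); n=np.array([-np.sin(t),0,np.cos(t)])
    return pose(np.array([fx,y,fz])+s*u+h*n,psi,tool)
def lying(lo,hi):
    im,d,W=cloud('top'); P=W.reshape(-1,3); P=P[np.all((P>list(lo)+[.008])&(P<list(hi)+[.018]),-1)]
    m=P[:,:2]; w,v=np.linalg.eigh(np.cov(m.T)); a=v[:,1]
    print(len(P),np.round(m.mean(0),4),np.round(np.percentile(m,[1,99],axis=0),4).tolist(),'ax',np.arctan(a[1]/a[0]))
E
python3 -c "
from h import *
plan(pose((.415,.247,.06),-.02,-25),pose((.415,.247,.007),-.02,-25))
lying((.33,.2),(.52,.29)); tips()
im,d,W=cloud('wrist'); print(look_for('plaque_1','wrist')); np.savez('/tmp/w5.npz',im=im,W=W)"
```

```text
t 18.47 [0.4214 0.245  0.0198] [-3.139e+00  3.000e-03  3.121e+00] gap 0.0599 F [1.3 1.  0.6] g 0.0
[2.02, 0.19, -1.08, -0.002, 0.439, -0.001]
[-2.24, -0.0, 4.8, 0.0, 0.0, 0.0]
497 [0.4328 0.2423] [[0.3611, 0.2198], [0.5159, 0.2827]] ax 0.0039352426985750115
tip tool frame -1 2774 [-0.0028 -0.0631  0.0134] [-0.0267 -0.0631  0.0155]
tip tool frame 1 2748 [ 0.0003  0.03   -0.0407] [ 0.0012  0.0301 -0.038 ]
[{'extent': [64.8, 217.2, 129.6, 181.2], 'conf': 0.91}, {'extent': [194.6, 207.5, 89.6, 171.8], 'conf': 0.56}, {'extent': [322.1, 223.6, 72.1, 182.3], 'conf': 0.56}]
```

```bash
python3 -c "
from h import *
plan(pose((.4205,.2445,.045),-.02,-25),pose((.4205,.2445,.006),-.02,-25),pose((.4205,.2445,.12),-.02,-25),place(.549,.177,.07,.06,.006,41,16))"
```

```text
t 18.67 [0.42   0.2443 0.0168] [-3.137 -0.     3.121] gap 0.0601 F [-0.8 -0.4 -0.5] g 0.0
[1.32, 0.02, 0.13, -0.004, 0.436, -0.001]
[-1.65, -0.0, 3.53, 0.0, 0.0, 0.0]
[4.82, 0.0, -10.33, 0.0, 0.0, 0.0]
[-17.9, -6.41, -7.48, -0.0, -0.716, -0.0]
```

Request:
carry_out(
  moves=[
    [[0.3,0,-0.5,0,0.1,0],[0.6,0,-0.5,0,0.2,0],[1,0,-0.3,0,0.3,0],[1.3,0,0,0,0.436,0],[1.3,0,0.1,0,0.436,0],[1.3,0,0.1,0,0.436,0],[1.3,0,0.1,0,0.436,0],[1.3,0,0.1,0,0.436,0]],
  ],
)

```text
time: 19.33
eef_pos: [0.4063, 0.2446, 0.0163]
orientation: [-3.137, -0.435, 3.12]
force: [0.4, -0.1, 1.1]
finger_gap: 0.0603
grasp_force: 0.0
```

Request:
carry_out(
  moves=[
    [[-0.5,0,1,0,0,0],[-0.9,0,2,0,0,0],[-1.4,0,3,0,0,0],[-1.6,0,3.3,0,0,0],[-1.65,0,3.5,0,0,0],[-1.65,0,3.5,0,0,0],[-1.65,0,3.5,0,0,0],[-1.65,0,3.5,0,0,0]],
  ],
)

```text
time: 20.0
eef_pos: [0.4076, 0.2446, -0.0222]
orientation: [-3.137, -0.436, 3.12]
force: [0.1, -0.6, 0.1]
finger_gap: 0.0602
grasp_force: 0.0
```

Request:
carry_out(
  moves=[
    [[0,0,0,0,0,0],[0,0,0,0,0,0],[0,0,0,0,0,0],[0,0,0,0,0,0],[0,0,0,0,0,0],[0,0,0,0,0,0],[0,0,0,0,0,0],[0,0,0,0,0,0]],
  ],
  gripper=3.5,
  squeeze=60,
)

```text
time: 20.67
eef_pos: [0.4079, 0.2446, -0.0216]
orientation: [-3.138, -0.435, 3.12]
force: [1.6, -0.1, 12.2]
finger_gap: 0.0449
grasp_force: 59.4
```

```bash
python3 -c "
from h import *
plan(pose((.4205,.2445,.12),-.02,-25),pose((.47,.21,.15),-.02,-5),place(.549,.177,.06,.06,.006,41,16))"
```

```text
t 20.67 [ 0.4079  0.2446 -0.0216] [-3.138 -0.435  3.12 ] gap 0.0449 F [ 1.6 -0.1 12.2] g 59.4
[4.83, -0.03, -10.12, -0.003, 0.001, -0.002]
[-4.39, -3.35, -5.04, -0.0, -0.349, -0.0]
[-13.62, -3.06, 3.32, -0.0, -0.367, -0.0]
```

Request:
carry_out(
  moves=[
    [[0.2,0,-0.5,0,0,0],[1,0,-2,0,0,0],[2,0,-4,0,0,0],[3.3,0,-7,0,0,0],[4.8,0,-10,0,0,0],[4.8,0,-10,0,0,0],[4.8,0,-10,0,0,0],[4.8,0,-10,0,0,0]],
  ],
)

```text
time: 21.33
eef_pos: [0.406, 0.2449, 0.0886]
orientation: [-3.137, -0.436, 3.12]
force: [-0.1, 0.0, -0.6]
finger_gap: 0.0443
grasp_force: 61.2
```

Request:
carry_out(
  moves=[
    [[-1,-1,-2,0,-0.08,0],[-2,-2,-3,0,-0.16,0],[-3,-3,-4,0,-0.24,0],[-4.4,-3.3,-5,0,-0.35,0],[-4.4,-3.3,-5,0,-0.35,0],[-4.4,-3.3,-5,0,-0.35,0],[-4.4,-3.3,-5,0,-0.35,0],[-4.4,-3.3,-5,0,-0.35,0]],
  ],
)

```text
time: 22.0
eef_pos: [0.466, 0.211, 0.1145]
orientation: [-3.137, -0.09, 3.121]
force: [-0.0, -0.3, -1.5]
finger_gap: 0.0448
grasp_force: 61.4
```

Request:
carry_out(
  moves=[
    [[-3,-1,0,0,-0.1,0],[-6,-2,0,0,-0.2,0],[-9,-3,0,0,-0.3,0],[-12,-3,1,0,-0.367,0],[-13.6,-3,2,0,-0.367,0],[-13.6,-3,3.3,0,-0.367,0],[-13.6,-3,3.3,0,-0.367,0],[-13.6,-3,3.3,0,-0.367,0]],
  ],
)

```text
time: 22.67
eef_pos: [0.5976, 0.1778, 0.0695]
orientation: [-3.137, 0.277, 3.122]
force: [0.0, -0.9, -0.9]
finger_gap: 0.0442
grasp_force: 61.4
```

```bash
python3 -c "
from h import *
im,d,W=cloud('wrist'); print([ (np.round(r['extent']),r['conf']) for r in look_for('plaque_1','wrist')]); held(W,r0=180,r1=230)
save(im,'w6.png')
plan(place(.549,.177,.014,.06,.006,41,16))
print(np.round(get_obs()['qpos'],2))"
```

```text
[(array([132.,  23.,  96.,  43.]), 0.84), (array([282.,  22.,  77.,  41.]), 0.84), (array([322., 242.,  90., 199.]), 0.62)]
n [-0.652  0.012  0.759] tilt 40.662468282043314 plane tool z at centre [ 0.0263 -0.0001 -0.0242]
tool x/y/z pct [[-0.0379, -0.024, -0.0536], [0.0094, -0.0012, -0.0318], [0.1331, 0.0226, 0.0247]]
foot edge top-face world [0.4775 0.1665 0.0117] under [0.4853 0.1664 0.0026]
t 22.77 [0.5983 0.1781 0.071 ] [-3.137  0.28   3.123] gap 0.0444 F [-1.3  1.  -0.5] g 61.4
[1.13, -0.11, 4.29, -0.004, 0.001, 0.001]
[ 0.24  0.55  1.73 -0.13  0.59 -1.21]
```

View pics/w6.png

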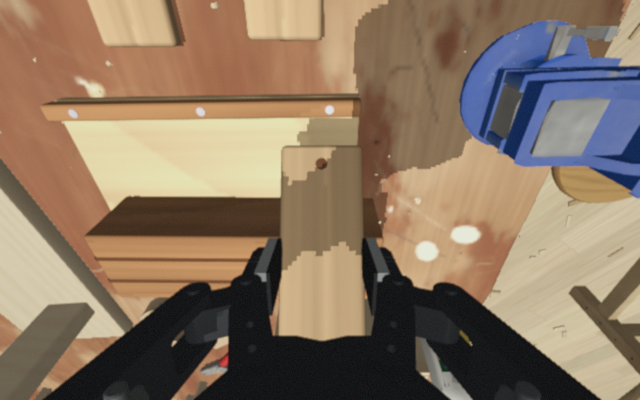

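```bash
cat >> h.py <<'E'
def foot(row,col,r0=165,r1=230):
    im,d,W=cloud('wrist'); P=W[r0:r1,col-25:col+25].reshape(-1,3); P=P[np.isfinite(P).all(1)]
    c=np.median(P,0); n=np.linalg.svd(P-c,full_matrices=False)[2][2]; n*=np.sign(n[2])
    K,Rm,t=cam('wrist'); o=-Rm.T@t; v=Rm.T@np.array([(col-K[0,2])/K[0,0],(row-K[1,2])/K[1,1],1])
    X=o+v*((c-o)@n)/(v@n); U=X-.012*n
    print('tilt %.1f n_y %.3f'%(np.degrees(np.arctan2(-n[0],n[2])),n[1]),'foot under',np.round(U,4)); return U
def shift(U,T):
    r=R.from_euler('xyz',get_obs()['orientation']); print('shift cm tool',np.round(r.inv().apply(np.array(T)-U)*100,2))
E
python3 -c "
from h import *
U=foot(147,321); shift(U,(.549,.175,.03)); shift(U,(.549,.175,.013)); plan()"
```

```text
tilt 40.9 n_y 0.016 foot under [0.5497 0.1788 0.0573]
shift cm tool [ 0.82 -0.37  2.61]
shift cm tool [ 1.29 -0.36  4.24]
t 22.82 [0.5985 0.1782 0.0714] [-3.138  0.281  3.123] gap 0.0445 F [ 0.5 -0.1 -1. ] g 61.4
```

Request:
carry_out(
  moves=[
    [[0.3,-0.1,1,0,0,0],[0.6,-0.3,2,0,0,0],[0.9,-0.35,3,0,0,0],[1.1,-0.35,3.5,0,0,0],[1.2,-0.35,3.9,0,0,0],[1.25,-0.35,4.2,0,0,0],[1.25,-0.35,4.2,0,0,0],[1.25,-0.35,4.2,0,0,0]],
  ],
)

```text
time: 23.48
eef_pos: [0.5982, 0.1744, 0.0273]
orientation: [-3.137, 0.281, 3.123]
force: [0.4, -0.1, -0.3]
finger_gap: 0.0444
grasp_force: 61.4
```

```bash
python3 -c "
from h import *
plan(); U=foot(147,321); shift(U,(.547,.175,.0115))"
```

```text
t 23.48 [0.5982 0.1744 0.0273] [-3.137  0.281  3.123] gap 0.0444 F [ 0.4 -0.1 -0.3] g 61.4
tilt 41.0 n_y 0.013 foot under [0.5494 0.1751 0.0135]
shift cm tool [ 0.29 -0.01  0.13]
```

Small final shift, then release with a modest opening and withdraw along the tool.

Request:
carry_out(
  moves=[
    [[0.1,0,0.1,0,0,0],[0.3,0,0.2,0,0,0],[0.3,0,0.3,0,0,0],[0.3,0,0.3,0,0,0],[0.3,0,0.3,0,0,0],[0.3,0,0.3,0,0,0],[0.3,0,0.3,0,0,0],[0.3,0,0.3,0,0,0]],
  ],
)

```text
time: 24.2
eef_pos: [0.5967, 0.1745, 0.0239]
orientation: [-3.138, 0.282, 3.122]
force: [2.5, 0.3, 5.3]
finger_gap: 0.0444
grasp_force: 62.7
```

Request:
carry_out(
  moves=[
    [[0,0,0,0,0,0],[0,0,0,0,0,0],[0,0,0,0,0,0],[0,0,0,0,0,0],[0,0,0,0,0,0],[0,0,0,0,0,0],[0,0,0,0,0,0],[0,0,0,0,0,0]],
  ],
  gripper=5.6,
)

```text
time: 24.87
eef_pos: [0.596, 0.1743, 0.0234]
orientation: [-3.137, 0.281, 3.123]
force: [-1.1, 0.5, 0.9]
finger_gap: 0.0558
grasp_force: 0.0
```

Request:
carry_out(
  moves=[
    [[0,0,-0.5,0,0,0],[0,0,-1,0,0,0],[0,0,-2,0,0,0],[0,0,-4,0,0,0],[0,0,-7,0,0,0],[0,0,-10,0,0,0],[0,0,-12,0,0,0],[0,0,-12,0,0,0]],
  ],
)

```text
time: 25.53
eef_pos: [0.5635, 0.1761, 0.1437]
orientation: [-3.139, 0.287, 3.123]
force: [1.3, 0.5, 1.1]
finger_gap: 0.0561
grasp_force: 0.0
```

```bash
python3 -c "
from h import *
plan(); im,d,W=cloud('wrist'); save(im,'w7.png')
lying((.33,.11),(.5,.2))
lying((.33,.025),(.5,.105))
plan(pose((.411,.157,.12),-.031,-10),pose((.411,.157,.05),-.031,-25),pose((.411,.157,.007),-.031,-25))
"
```

```text
t 25.53 [0.5635 0.1761 0.1437] [-3.139  0.287  3.123] gap 0.0561 F [1.3 0.5 1.1] g 0.0
703 [0.4203 0.1568] [[0.3515, 0.1329], [0.4888, 0.1806]] ax -0.031586599071412785
708 [0.422  0.0616] [[0.3532, 0.0381], [0.4912, 0.0854]] ax -0.011336390346197748
t 25.68 [0.5626 0.1755 0.1392] [-3.138  0.282  3.123] gap 0.0559 F [ 0.5  0.4 -0.6] g 0.0
[16.49, -2.13, 0.56, -0.003, 0.456, 0.011]
[-0.37, -0.0, 6.78, 0.0, 0.262, 0.0]
[-1.82, -0.0, 3.9, 0.0, 0.0, 0.0]
```

View pics/w7.png

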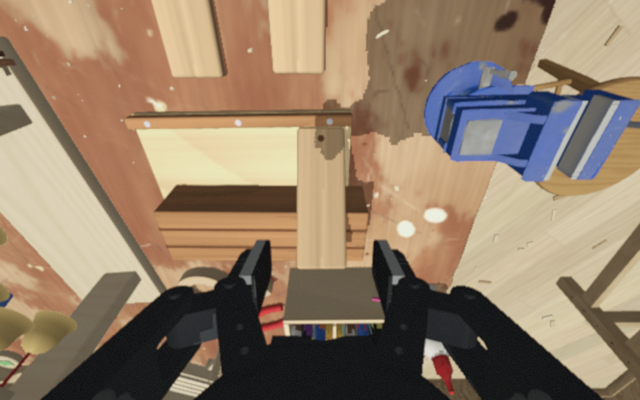

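Plaque 3 leans square with its foot (row 127) behind the strip. Next, plaque 2.

Request:
carry_out(
  moves=[
    [[2,0,-3,0,0.08,0],[5,-0.5,-4,0,0.16,0],[9,-1,-3,0,0.24,0],[13,-2,-1,0,0.35,0.01],[16.5,-2.1,0.6,0,0.456,0.01],[16.5,-2.1,0.6,0,0.456,0.01],[16.5,-2.1,0.6,0,0.456,0.01],[16.5,-2.1,0.6,0,0.456,0.01]],
  ],
  gripper=6,
)

```text
time: 26.35
eef_pos: [0.407, 0.1576, 0.0877]
orientation: [-3.138, -0.171, 3.111]
force: [0.7, 0.5, 0.8]
finger_gap: 0.0599
grasp_force: 0.0
```

```bash
python3 -c "
from h import *
plan(pose((.411,.157,.05),-.031,-25),pose((.411,.157,.006),-.031,-25))
"
```

```text
t 26.35 [0.407  0.1576 0.0877] [-3.138 -0.171  3.111] gap 0.0599 F [0.7 0.5 0.8] g 0.0
[-0.19, -0.02, 6.78, -0.004, 0.265, -0.0]
[-1.86, -0.0, 3.99, 0.0, 0.0, 0.0]
```

Request:
carry_out(
  moves=[
    [[0,0,2,0,0.1,0],[0,0,4,0,0.2,0],[-0.1,0,6,0,0.265,0],[-0.2,0,6.8,0,0.265,0],[-0.2,0,6.8,0,0.265,0],[-0.2,0,6.8,0,0.265,0],[-0.2,0,6.8,0,0.265,0],[-0.2,0,6.8,0,0.265,0]],
  ],
)

```text
time: 27.02
eef_pos: [0.396, 0.1578, 0.0214]
orientation: [-3.138, -0.436, 3.111]
force: [-1.1, 0.4, 0.4]
finger_gap: 0.0596
grasp_force: 0.0
```

Request:
carry_out(
  moves=[
    [[-0.5,0,1,0,0,0],[-0.9,0,2,0,0,0],[-1.4,0,3,0,0,0],[-1.6,0,3.5,0,0,0],[-1.8,0,3.9,0,0,0],[-1.8,0,3.9,0,0,0],[-1.8,0,3.9,0,0,0],[-1.8,0,3.9,0,0,0]],
  ],
)

```text
time: 27.68
eef_pos: [0.3954, 0.1574, -0.0229]
orientation: [-3.138, -0.44, 3.11]
force: [-0.2, 0.2, 0.7]
finger_gap: 0.0595
grasp_force: 0.0
```

Request:
carry_out(
  moves=[
    [[0,0,0,0,0,0],[0,0,0,0,0,0],[0,0,0,0,0,0],[0,0,0,0,0,0],[0,0,0,0,0,0],[0,0,0,0,0,0],[0,0,0,0,0,0],[0,0,0,0,0,0]],
  ],
  gripper=3.5,
  squeeze=60,
)

```text
time: 28.35
eef_pos: [0.3958, 0.1574, -0.0222]
orientation: [-3.138, -0.439, 3.11]
force: [1.3, -0.0, 11.5]
finger_gap: 0.0447
grasp_force: 59.5
```

```bash
python3 -c "
from h import *
plan(pose((.411,.157,.12),-.031,-25),pose((.47,.12,.15),-.02,-5),place(.549,.104,.06,.0605,.006,41,16))
"
```

```text
t 28.35 [ 0.3958  0.1574 -0.0222] [-3.138 -0.439  3.11 ] gap 0.0447 F [ 1.3 -0.  11.5] g 59.5
[4.66, -0.03, -10.27, -0.003, -0.002, -0.001]
[-5.29, -3.52, -5.46, 0.003, -0.349, -0.011]
[-13.62, -1.36, 3.29, -0.0, -0.367, -0.0]
```

Request:
carry_out(
  moves=[
    [[0.2,0,-0.5,0,0,0],[1,0,-2,0,0,0],[2,0,-4,0,0,0],[3.3,0,-7,0,0,0],[4.7,0,-10.2,0,0,0],[4.7,0,-10.2,0,0,0],[4.7,0,-10.2,0,0,0],[4.7,0,-10.2,0,0,0]],
  ],
)

```text
time: 29.02
eef_pos: [0.3961, 0.1577, 0.0894]
orientation: [-3.138, -0.439, 3.11]
force: [-0.2, 0.9, -0.8]
finger_gap: 0.0448
grasp_force: 61.3
```

Request:
carry_out(
  moves=[
    [[-1,-1,-2,0,-0.08,0],[-2,-2,-3,0,-0.16,0],[-3.5,-3,-4.5,0,-0.24,-0.01],[-5.3,-3.5,-5.5,0,-0.35,-0.01],[-5.3,-3.5,-5.5,0,-0.35,-0.01],[-5.3,-3.5,-5.5,0,-0.35,-0.01],[-5.3,-3.5,-5.5,0,-0.35,-0.01],[-5.3,-3.5,-5.5,0,-0.35,-0.01]],
  ],
)

```text
time: 29.68
eef_pos: [0.4657, 0.121, 0.1158]
orientation: [-3.141, -0.094, 3.121]
force: [0.3, 0.9, -1.1]
finger_gap: 0.0447
grasp_force: 61.5
```

Request:
carry_out(
  moves=[
    [[-3,-0.5,0,0,-0.1,0],[-6,-1,0,0,-0.2,0],[-9,-1.4,0,0,-0.3,0],[-12,-1.4,1,0,-0.367,0],[-13.6,-1.4,2,0,-0.367,0],[-13.6,-1.4,3.3,0,-0.367,0],[-13.6,-1.4,3.3,0,-0.367,0],[-13.6,-1.4,3.3,0,-0.367,0]],
  ],
)

```text
time: 30.35
eef_pos: [0.5976, 0.104, 0.0702]
orientation: [-3.14, 0.273, 3.121]
force: [-0.6, -0.2, -0.7]
finger_gap: 0.0448
grasp_force: 61.5
```

```bash
cat >> h.py <<'E'
def auto(T,T2,name):
    plan(); im,d,W=cloud('wrist'); save(im,name); g=np.linalg.norm(np.gradient(cv2.GaussianBlur(d,(1,1),0)),axis=0)
    col=d[:,321]; r=230
    while r>60 and abs(col[r-1]-col[r])<.012: r-=1
    print('edge row',r); U=foot(r,321,r+15,max(r+60,225)); shift(U,T); shift(U,T2)
    for s in(0,): 
        q=W[190:215,:]; a=q[:,:,2]; 
    return W
E
python3 -c "
from h import *
auto((.549,.104,.03),(.548,.104,.0125),'w8.png')
"
```

```text
t 30.35 [0.5976 0.104  0.0702] [-3.14   0.273  3.121] gap 0.0448 F [-0.6 -0.2 -0.7] g 61.5
edge row 148
tilt 40.7 n_y 0.011 foot under [0.5497 0.1048 0.0589]
shift cm tool [ 0.85 -0.08  2.76]
shift cm tool [ 1.43 -0.08  4.42]
```

View pics/w8.png

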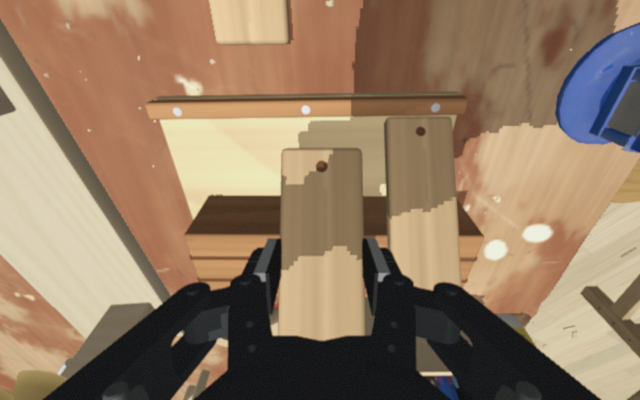

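Request:
carry_out(
  moves=[
    [[0.3,-0.1,1,0,0,0],[0.6,-0.2,2,0,0,0],[0.9,-0.2,3,0,0,0],[1.1,-0.2,3.5,0,0,0],[1.2,-0.2,3.9,0,0,0],[1.35,-0.2,4.3,0,0,0],[1.45,-0.2,4.5,0,0,0],[1.45,-0.2,4.5,0,0,0]],
  ],
)

```text
time: 31.12
eef_pos: [0.5969, 0.102, 0.0243]
orientation: [-3.141, 0.277, 3.121]
force: [-1.1, -0.7, -0.3]
finger_gap: 0.0446
grasp_force: 61.5
```

```bash
python3 -c "
from h import *
auto((.547,.103,.0115),(.547,.103,.01),'w9.png')
"
```

```text
t 31.12 [0.5969 0.102  0.0243] [-3.141  0.277  3.121] gap 0.0446 F [-1.1 -0.7 -0.3] g 61.5
edge row 185
tilt 41.2 n_y 0.010 foot under [0.565  0.1024 0.026 ]
shift cm tool [2.13 0.03 0.9 ]
shift cm tool [2.17 0.03 1.05]
```

Request:
carry_out(
  moves=[
    [[0.1,0,0.1,0,0,0],[0.2,0,0.1,0,0,0],[0.2,0,0.15,0,0,0],[0.2,0,0.15,0,0,0],[0.2,0,0.15,0,0,0],[0.2,0,0.15,0,0,0],[0.2,0,0.15,0,0,0],[0.2,0,0.15,0,0,0]],
  ],
)

```text
time: 31.88
eef_pos: [0.5967, 0.1021, 0.0235]
orientation: [-3.141, 0.28, 3.121]
force: [-1.2, 0.5, 11.5]
finger_gap: 0.0449
grasp_force: 63.3
```

Request:
carry_out(
  moves=[
    [[0,0,0,0,0,0],[0,0,0,0,0,0],[0,0,0,0,0,0],[0,0,0,0,0,0],[0,0,0,0,0,0],[0,0,0,0,0,0],[0,0,0,0,0,0],[0,0,0,0,0,0]],
  ],
  gripper=5.4,
)

```text
time: 32.55
eef_pos: [0.5954, 0.1019, 0.0223]
orientation: [-3.141, 0.277, 3.121]
force: [-0.6, -0.3, 0.4]
finger_gap: 0.054
grasp_force: 0.0
```

Request:
carry_out(
  moves=[
    [[0,0,-0.5,0,0,0],[0,0,-1,0,0,0],[0,0,-2,0,0,0],[0,0,-4,0,0,0],[0,0,-7,0,0,0],[0,0,-10,0,0,0],[0,0,-12,0,0,0],[0,0,-12,0,0,0]],
  ],
)

```text
time: 33.22
eef_pos: [0.5634, 0.1031, 0.1426]
orientation: [-3.142, 0.283, 3.121]
force: [1.3, 0.0, 0.1]
finger_gap: 0.0543
grasp_force: 0.0
```

```bash
python3 -c "
from h import *
im,d,W=cloud('wrist'); save(im,'w10.png')
lying((.33,.025),(.5,.105))
plan(pose((.4125,.062,.12),-.013,-10),pose((.4125,.062,.05),-.013,-25),pose((.4125,.062,.007),-.013,-25))
"
```

```text
679 [0.4199 0.0612] [[0.3533, 0.0382], [0.491, 0.0852]] ax -0.042975322964504487
t 33.32 [0.5629 0.1028 0.1391] [-3.141  0.279  3.121] gap 0.0539 F [-0.5  0.5 -0.5] g 0.0
[16.32, -4.39, 0.64, -0.001, 0.454, -0.007]
[-0.37, -0.0, 6.78, 0.0, 0.262, 0.0]
[-1.82, -0.0, 3.9, 0.0, 0.0, 0.0]
```

View pics/w10.png

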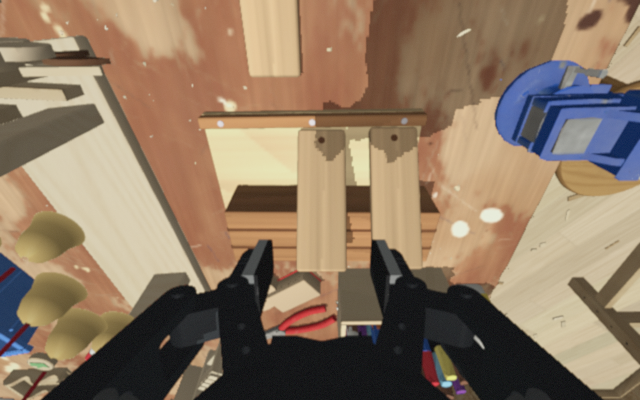

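Two plaques stand well (cols 322 and 395). Now plaque 1.

Request:
carry_out(
  moves=[
    [[2,0,-3,0,0.08,0],[5,-1,-4,0,0.16,0],[9,-2,-3,0,0.24,0],[13,-4,-1,0,0.35,0],[16.3,-4.4,0.6,0,0.454,-0.01],[16.3,-4.4,0.6,0,0.454,-0.01],[16.3,-4.4,0.6,0,0.454,-0.01],[16.3,-4.4,0.6,0,0.454,-0.01]],
  ],
  gripper=6,
)

```text
time: 33.98
eef_pos: [0.4078, 0.0622, 0.0878]
orientation: [-3.14, -0.174, 3.13]
force: [-0.1, -0.1, 1.0]
finger_gap: 0.0601
grasp_force: 0.0
```

```bash
python3 -c "
from h import *
plan(pose((.4125,.062,.05),-.013,-25),pose((.4125,.062,.006),-.013,-25))
"
```

```text
t 33.98 [0.4078 0.0622 0.0878] [-3.14  -0.174  3.13 ] gap 0.0601 F [-0.1 -0.1  1. ] g 0.0
[-0.28, 0.0, 6.78, -0.002, 0.262, 0.001]
[-1.86, -0.0, 3.99, 0.0, 0.0, 0.0]
```

Request:
carry_out(
  moves=[
    [[0,0,2,0,0.1,0],[0,0,4,0,0.2,0],[-0.1,0,6,0,0.262,0],[-0.3,0,6.8,0,0.262,0],[-0.3,0,6.8,0,0.262,0],[-0.3,0,6.8,0,0.262,0],[-0.3,0,6.8,0,0.262,0],[-0.3,0,6.8,0,0.262,0]],
  ],
)

```text
time: 34.65
eef_pos: [0.398, 0.062, 0.0214]
orientation: [-3.14, -0.436, 3.131]
force: [-0.3, -0.4, 0.7]
finger_gap: 0.0604
grasp_force: 0.0
```

Request:
carry_out(
  moves=[
    [[-0.5,0,1,0,0,0],[-0.9,0,2,0,0,0],[-1.4,0,3,0,0,0],[-1.6,0,3.5,0,0,0],[-1.8,0,3.9,0,0,0],[-1.8,0,3.9,0,0,0],[-1.8,0,3.9,0,0,0],[-1.8,0,3.9,0,0,0]],
  ],
)

```text
time: 35.32
eef_pos: [0.3974, 0.0618, -0.0229]
orientation: [-3.14, -0.439, 3.13]
force: [-0.3, 0.0, -0.9]
finger_gap: 0.0601
grasp_force: 0.0
```

Request:
carry_out(
  moves=[
    [[0,0,0,0,0,0],[0,0,0,0,0,0],[0,0,0,0,0,0],[0,0,0,0,0,0],[0,0,0,0,0,0],[0,0,0,0,0,0],[0,0,0,0,0,0],[0,0,0,0,0,0]],
  ],
  gripper=3.5,
  squeeze=60,
)

```text
time: 35.98
eef_pos: [0.3979, 0.0618, -0.0223]
orientation: [-3.14, -0.438, 3.13]
force: [1.4, -0.2, 12.5]
finger_gap: 0.0454
grasp_force: 59.4
```

```bash
python3 -c "
from h import *
plan(pose((.4125,.062,.12),-.013,-25),pose((.47,.045,.15),-.02,-5),place(.549,.031,.06,.0605,.006,41,16))
"
```

```text
t 35.98 [ 0.3979  0.0618 -0.0223] [-3.14  -0.438  3.13 ] gap 0.0454 F [ 1.4 -0.2 12.5] g 59.4
[4.7, 0.02, -10.26, -0.002, -0.001, 0.002]
[-5.07, -1.62, -5.35, -0.002, -0.349, 0.007]
[-13.62, -1.16, 3.29, -0.0, -0.367, -0.0]
```

Request:
carry_out(
  moves=[
    [[0.2,0,-0.5,0,0,0],[1,0,-2,0,0,0],[2,0,-4,0,0,0],[3.3,0,-7,0,0,0],[4.7,0,-10.2,0,0,0],[4.7,0,-10.2,0,0,0],[4.7,0,-10.2,0,0,0],[4.7,0,-10.2,0,0,0]],
  ],
)

```text
time: 36.65
eef_pos: [0.3981, 0.062, 0.0894]
orientation: [-3.14, -0.438, 3.13]
force: [-0.1, 0.1, -0.7]
finger_gap: 0.0444
grasp_force: 61.3
```

Request:
carry_out(
  moves=[
    [[-1,-0.5,-2,0,-0.08,0],[-2,-1,-3,0,-0.16,0],[-3.5,-1.4,-4.5,0,-0.24,0.01],[-5.1,-1.6,-5.4,0,-0.35,0.01],[-5.1,-1.6,-5.4,0,-0.35,0.01],[-5.1,-1.6,-5.4,0,-0.35,0.01],[-5.1,-1.6,-5.4,0,-0.35,0.01],[-5.1,-1.6,-5.4,0,-0.35,0.01]],
  ],
)

```text
time: 37.32
eef_pos: [0.4663, 0.0454, 0.1157]
orientation: [-3.138, -0.093, 3.121]
force: [0.1, -0.1, 0.1]
finger_gap: 0.0446
grasp_force: 61.5
```

Request:
carry_out(
  moves=[
    [[-3,-0.4,0,0,-0.1,0],[-6,-0.8,0,0,-0.2,0],[-9,-1.2,0,0,-0.3,0],[-12,-1.2,1,0,-0.367,0],[-13.6,-1.2,2,0,-0.367,0],[-13.6,-1.2,3.3,0,-0.367,0],[-13.6,-1.2,3.3,0,-0.367,0],[-13.6,-1.2,3.3,0,-0.367,0]],
  ],
)

```text
time: 37.98
eef_pos: [0.5983, 0.0306, 0.0703]
orientation: [-3.138, 0.274, 3.123]
force: [0.8, 0.4, -0.2]
finger_gap: 0.0451
grasp_force: 61.5
```

```bash
python3 -c "
from h import *
auto((.548,.031,.0125),(.548,.031,.0115),'w11.png')
print(np.round(get_obs()['qpos'],2))
"
```

```text
t 37.98 [0.5983 0.0306 0.0703] [-3.138  0.274  3.123] gap 0.0451 F [ 0.8  0.4 -0.2] g 61.5
edge row 149
tilt 40.8 n_y 0.014 foot under [0.5509 0.0312 0.0593]
shift cm tool [ 1.56 -0.01  4.43]
shift cm tool [ 1.58 -0.01  4.52]
[-0.05  0.52  1.8   0.01  0.54 -1.61]
```

Request:
carry_out(
  moves=[
    [[0.3,0,1,0,0,0],[0.6,0,2,0,0,0],[0.9,0,3,0,0,0],[1.1,0,3.5,0,0,0],[1.3,0,3.9,0,0,0],[1.5,0,4.3,0,0,0],[1.65,0,4.55,0,0,0],[1.65,0,4.55,0,0,0]],
  ],
)

```text
time: 38.75
eef_pos: [0.5966, 0.0303, 0.0244]
orientation: [-3.137, 0.28, 3.123]
force: [-5.3, 0.2, 17.6]
finger_gap: 0.0441
grasp_force: 64.4
```

Request:
carry_out(
  moves=[
    [[0,0,0,0,0,0],[0,0,0,0,0,0],[0,0,0,0,0,0],[0,0,0,0,0,0],[0,0,0,0,0,0],[0,0,0,0,0,0],[0,0,0,0,0,0],[0,0,0,0,0,0]],
  ],
  gripper=5.4,
)

```text
time: 39.42
eef_pos: [0.5959, 0.0303, 0.0233]
orientation: [-3.137, 0.278, 3.123]
force: [-0.6, -0.6, -0.2]
finger_gap: 0.054
grasp_force: 0.0
```

Request:
carry_out(
  moves=[
    [[0,0,-0.5,0,0,0],[0,0,-1,0,0,0],[0,0,-2,0,0,0],[0,0,-4,0,0,0],[0,0,-7,0,0,0],[0,0,-10,0,0,0],[0,0,-12,0,0,0],[0,0,-12,0,0,0]],
  ],
)

```text
time: 40.08
eef_pos: [0.5638, 0.0315, 0.1435]
orientation: [-3.137, 0.284, 3.123]
force: [1.3, 0.3, 1.2]
finger_gap: 0.0542
grasp_force: 0.0
```

```bash
python3 -c "
from h import *
im,d,W=cloud('wrist'); save(im,'w12.png')
im,d,W=cloud('top'); print([(np.round(r['extent']),round(r['conf'],2)) for r in look_for('abrasive_roll','top')])
P=W.reshape(-1,3); P=P[np.all((P>[.3,-.55,.03])&(P<[.6,-.24,.075]),-1)]
for lo,hi in (((.3,-.55,.035),(.55,-.33,.05)),((.3,-.33,.05),(.48,-.24,.075)),((.3,-.33,.008),(.48,-.24,.02))):
  W1=W.reshape(-1,3); q=W1[np.all((W1>lo)&(W1<hi),-1)]
  if len(q)>3: print(len(q),np.round(q.mean(0),4),np.round(np.percentile(q,[1,99],axis=0),3).tolist(),np.round(cv2.minEnclosingCircle(q[:,:2].astype(np.float32)),4) if 0 else cv2.minEnclosingCircle((q[:,:2]*1000).astype(np.float32)))
plan()"
```

```text
[(array([415., 233.,  21.,  18.]), 0.75), (array([459., 242.,  32.,  16.]), 0.67), (array([282., 168.,  16.,  23.]), 0.4)]
287 [ 0.4477 -0.373   0.0405] [[0.413, -0.53, 0.036], [0.546, -0.336, 0.047]] ((485.9302062988281, -441.78887939453125), 119.30548858642578)
23 [ 0.386  -0.2828  0.0626] [[0.38, -0.29, 0.052], [0.391, -0.276, 0.067]] ((386.3424072265625, -284.0289001464844), 7.7396087646484375)
401 [ 0.3862 -0.2826  0.0125] [[0.352, -0.318, 0.008], [0.421, -0.251, 0.018]] ((407.1654357910156, -273.7433166503906), 58.6361198425293)
t 40.23 [0.5629 0.0314 0.1391] [-3.137  0.279  3.122] gap 0.0541 F [-0.5 -0.2 -1.2] g 0.0
```

View pics/w12.png

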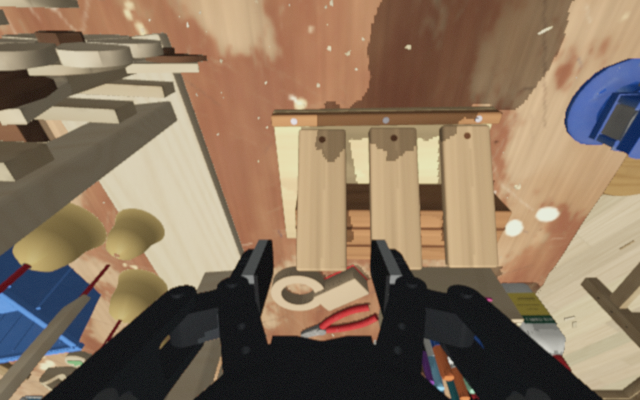

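All three plaques lean side by side, square, feet behind the strip (cols 320, 395, 468). The roll has been knocked to about pixel (415,233); measure it finely.

```bash
python3 -c "
from h import *
Ws=[]
for n in('top','scene'):
  im,d,W=cloud(n); Ws.append(W.reshape(-1,3)); print(n,[(np.round(r['extent']),round(r['conf'],2)) for r in look_for('abrasive_roll',n)][:2])
  q=W.reshape(-1,3); q=q[np.all((q>[.4,-.425,.033])&(q<[.485,-.325,.048]),-1)]
  if len(q)>5: c,r=cv2.minEnclosingCircle((q[:,:2]*1000).astype(np.float32)); print(len(q),np.round(c),r,np.round(q.mean(0),4),np.round(np.percentile(q,[2,98],axis=0),3).tolist())
A=np.vstack(Ws); A=A[np.isfinite(A).all(1)]
for nm,lo,hi in(('near stand',(.3,-.34,.075),(.46,-.2,.5)),('near roll',(.38,-.46,.06),(.53,-.3,.5))):
  q=A[np.all((A>lo)&(A<hi),-1)]; c=(.386,-.283) if 's' in nm[5:6] else (.445,-.37)
  print(nm,len(q)); 
  if len(q): dd=np.hypot(q[:,0]-c[0],q[:,1]-c[1]); k=np.argsort(dd)[:400:40]; print(np.round(np.c_[q[k],dd[k]],3).tolist())
plan((.40,.03,.22,np.pi),(.34,-.16,.2,2.8),(.40,-.34,.18,2.56))
"
```

```text
top [(array([415., 233.,  25.,  20.]), 0.66)]
272 [ 441. -365.] 29.673383712768555 [ 0.441  -0.3645  0.0403] [[0.413, -0.391, 0.034], [0.469, -0.337, 0.045]]
scene [(array([345., 313.,  23.,  27.]), 0.9)]
343 [ 442. -365.] 30.744552612304688 [ 0.4411 -0.3669  0.0399] [[0.414, -0.394, 0.034], [0.468, -0.339, 0.045]]
near stand 237
[[0.433, -0.224, 0.147, 0.076], [0.426, -0.209, 0.079, 0.084], [0.457, -0.229, 0.106, 0.089], [0.456, -0.221, 0.1, 0.094], [0.438, -0.2, 0.193, 0.098], [0.456, -0.208, 0.221, 0.103]]
near roll 291
[[0.499, -0.396, 0.083, 0.06], [0.511, -0.394, 0.079, 0.07], [0.505, -0.416, 0.086, 0.076], [0.509, -0.418, 0.086, 0.081], [0.506, -0.429, 0.081, 0.085], [0.512, -0.433, 0.088, 0.092], [0.519, -0.44, 0.071, 0.102], [0.521, -0.453, 0.077, 0.113]]
t 40.43 [0.5627 0.0314 0.1378] [-3.138  0.276  3.122] gap 0.0540 F [ 0.1 -0.  -0.1] g 0.0
[13.4, -0.5, -12.34, -0.007, 0.276, -0.02]
[6.0, -19.0, 2.0, -0.0, -0.0, 0.342]
[-11.68, -14.95, 2.0, 0.0, -0.0, 0.24]
```

Request:
carry_out(
  moves=[
    [[1,0,-3.5,0,0,0],[2,0,-7,0,0,0],[5,0,-10,0,0.1,0],[8,-0.2,-12,0,0.2,0],[11,-0.5,-12.3,0,0.276,-0.02],[13.4,-0.5,-12.3,0,0.276,-0.02],[13.4,-0.5,-12.3,0,0.276,-0.02],[13.4,-0.5,-12.3,0,0.276,-0.02]],
  ],
)

```text
time: 41.1
eef_pos: [0.3996, 0.0301, 0.2197]
orientation: [-3.135, 0.001, 3.141]
force: [0.6, 0.1, 0.1]
finger_gap: 0.0538
grasp_force: 0.0
```

Request:
carry_out(
  moves=[
    [[4,0,0.5,0,0,0],[6,-3,1,0,0,0.1],[6,-7,2,0,0,0.2],[6,-11,2,0,0,0.3],[6,-15,2,0,0,0.34],[6,-19,2,0,0,0.34],[6,-19,2,0,0,0.34],[6,-19,2,0,0,0.34]],
  ],
  gripper=8.2,
)

```text
time: 41.77
eef_pos: [0.3409, -0.1626, 0.2012]
orientation: [-3.136, 0.004, 2.797]
force: [-0.0, 0.6, -0.3]
finger_gap: 0.0824
grasp_force: 0.0
```

```bash
python3 -c "
from h import *
plan((.36,-.3,.18,2.56),(.441,-.366,.1,2.56),(.441,-.366,-.02,2.56))
"
```

```text
t 41.77 [ 0.3409 -0.1626  0.2012] [-3.136  0.004  2.797] gap 0.0824 F [-0.   0.6 -0.3] g 0.0
[-6.43, -12.27, 2.22, -0.005, 0.005, 0.237]
[-10.39, -1.07, 8.0, 0.0, 0.0, 0.0]
[0.0, -0.0, 12.0, 0.0, 0.0, 0.0]
```

Request:
carry_out(
  moves=[
    [[-1.5,-3,0.5,0,0,0.1],[-3,-6,1,0,0,0.2],[-5,-9,2,0,0,0.237],[-6.4,-12.3,2.2,0,0,0.237],[-6.4,-12.3,2.2,0,0,0.237],[-6.4,-12.3,2.2,0,0,0.237],[-6.4,-12.3,2.2,0,0,0.237],[-6.4,-12.3,2.2,0,0,0.237]],
  ],
)

```text
time: 42.43
eef_pos: [0.3598, -0.2961, 0.1803]
orientation: [-3.137, 0.005, 2.566]
force: [0.0, -0.1, -0.1]
finger_gap: 0.0819
grasp_force: 0.0
```

Request:
carry_out(
  moves=[
    [[-4,-0.4,1,0,0,0],[-8,-0.8,2,0,0,0],[-10.4,-1.1,4,0,0,0],[-10.4,-1.1,6,0,0,0],[-10.4,-1.1,8,0,0,0],[-10.4,-1.1,8,0,0,0],[-10.4,-1.1,8,0,0,0],[-10.4,-1.1,8,0,0,0]],
  ],
)

```text
time: 43.1
eef_pos: [0.4414, -0.3637, 0.1023]
orientation: [-3.137, 0.006, 2.565]
force: [0.3, 0.7, 0.7]
finger_gap: 0.0823
grasp_force: 0.0
```

```bash
python3 -c "
from h import *
plan((.441,-.366,.03,2.56),(.441,-.366,-.02,2.56))
im,d,W=cloud('wrist'); print([(np.round(r['extent']),round(r['conf'],2)) for r in look_for('abrasive_roll','wrist')][:2])
q=W.reshape(-1,3); q=q[np.all((q>[.40,-.42,.03])&(q<[.485,-.32,.048]),-1)]
c,r=cv2.minEnclosingCircle((q[:,:2]*1000).astype(np.float32)); print(len(q),np.round(c),r)
save(im,'w13.png')
"
```

```text
t 43.10 [ 0.4414 -0.3637  0.1023] [-3.137  0.006  2.565] gap 0.0823 F [0.3 0.7 0.7] g 0.0
[-0.05, -0.18, 7.23, -0.005, 0.006, 0.005]
[0.0, -0.0, 5.0, 0.0, 0.0, 0.0]
[(array([320., 193.,  66.,  75.]), 0.76)]
2857 [ 440. -365.] 29.878334045410156
```

View pics/w13.png

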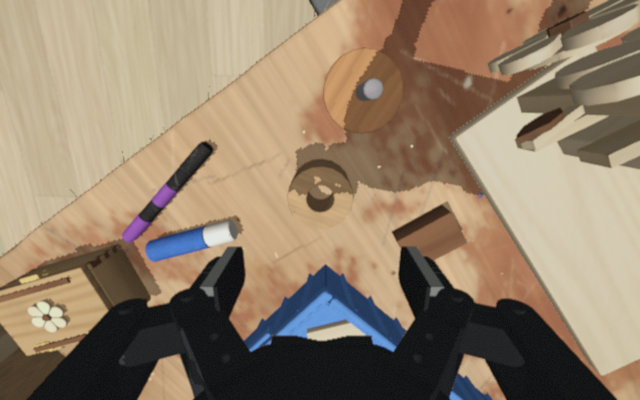

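Roll is centred under the gripper (col 320); descend and grip.

Request:
carry_out(
  moves=[
    [[0,-0.1,3,0,0,0],[0,-0.1,6,0,0,0],[0,-0.1,8,0,0,0],[0,-0.1,10,0,0,0],[0,-0.1,11.5,0,0,0],[0,-0.1,12.2,0,0,0],[0,-0.1,12.2,0,0,0],[0,-0.1,12.2,0,0,0]],
  ],
)

```text
time: 43.87
eef_pos: [0.441, -0.3661, -0.0201]
orientation: [-3.137, 0.006, 2.564]
force: [-0.3, -0.1, 0.4]
finger_gap: 0.0818
grasp_force: 0.0
```

Request:
carry_out(
  moves=[
    [[0,0,0,0,0,0],[0,0,0,0,0,0],[0,0,0,0,0,0],[0,0,0,0,0,0],[0,0,0,0,0,0],[0,0,0,0,0,0],[0,0,0,0,0,0],[0,0,0,0,0,0]],
  ],
  gripper=4.5,
  squeeze=60,
)

```text
time: 44.53
eef_pos: [0.4412, -0.3663, -0.0194]
orientation: [-3.137, 0.007, 2.564]
force: [-1.3, 2.0, 14.7]
finger_gap: 0.0577
grasp_force: 61.4
```

Request:
carry_out(
  moves=[
    [[0,0,-0.5,0,0,0],[0,0,-2,0,0,0],[0,0,-4,0,0,0],[0,0,-6,0,0,0],[0,0,-8,0,0,0],[0,0,-9,0,0,0],[0,0,-9,0,0,0],[0,0,-9,0,0,0]],
  ],
)

```text
time: 45.2
eef_pos: [0.4405, -0.3652, 0.0692]
orientation: [-3.137, 0.006, 2.564]
force: [-0.1, 0.7, -1.4]
finger_gap: 0.0573
grasp_force: 64.6
```

```bash
python3 -c "
from h import *
plan((.386,-.2835,.075,2.56))
im,d,W=cloud('wrist'); save(im,'w14.png'); np.savez('/tmp/w14.npz',W=W,im=im)
for n,W in(('wrist',W),('top',cloud('top')[2])):
  q=W.reshape(-1,3); q=q[np.all((q>[.395,-.42,.105])&(q<[.485,-.31,.15]),-1)]
  g=q[np.abs(q[:,2]-np.median(q[:,2]))<.005] if len(q) else q
  if len(g)>10: print(n,len(q),np.round(np.median(q,0),4),cv2.minEnclosingCircle((g[:,:2]*1000).astype(np.float32)))
"
```

```text
t 45.20 [ 0.4405 -0.3652  0.0692] [-3.137  0.006  2.564] gap 0.0573 F [-0.1  0.7 -1.4] g 64.6
[9.03, 3.87, -0.66, -0.005, 0.006, 0.004]
wrist 14171 [ 0.4363 -0.3623  0.1282] ((434.72027587890625, -361.17431640625), 42.515647888183594)
```

```bash
python3 -c "
from h import *
z=np.load('/tmp/w14.npz'); W=z['W']; im=z['im']
o=get_obs(); r=R.from_euler('xyz',o['orientation']); Q=r.inv().apply((W-np.array(o['eef_pos'])).reshape(-1,3)).reshape(W.shape)
m=(np.abs(W[...,2]-.1285)<.004)&(np.abs(Q[...,1])<.024)&(im.max(-1)>70)&(np.abs(Q[...,0])<.045)
q=Q[m]; print(m.sum(),np.round(np.percentile(q,[1,50,99],axis=0),4).tolist())
for a in(-.02,-.01,0,.01,.02):
  k=q[np.abs(q[:,1]-a)<.003]
  if len(k): print(a,np.round(np.percentile(k[:,0],[1,25,50,75,99]),4))
save(cv2.resize(im[100:400,160:480],None,fx=2,fy=2),'w14c.png')
"
```

```text
7901 [[-0.0273, -0.0234, -0.0616], [0.0047, -0.0, -0.0603], [0.0289, 0.0235, -0.0571]]
-0.02 [-0.0219 -0.0088  0.0027  0.0131  0.0231]
-0.01 [-0.0269 -0.0143  0.0081  0.0196  0.0284]
0 [-0.0287 -0.0173  0.0149  0.0233  0.0297]
0.01 [-0.027  -0.0141  0.0073  0.0191  0.0281]
0.02 [-0.0216 -0.0085  0.0025  0.0128  0.023 ]
```

View pics/w14c.png

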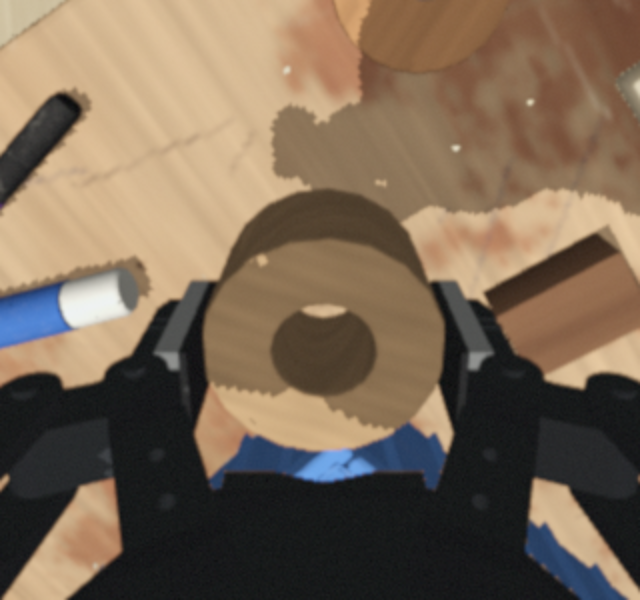

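Roll is held centred on the tool axis. Move over the spindle.

Request:
carry_out(
  moves=[
    [[2,1,-0.5,0,0,0],[4,2,-0.5,0,0,0],[6,3,-0.5,0,0,0],[8,3.7,-0.5,0,0,0],[9,3.9,-0.5,0,0,0],[9,3.9,-0.5,0,0,0],[9,3.9,-0.5,0,0,0],[9,3.9,-0.5,0,0,0]],
  ],
)

```text
time: 45.97
eef_pos: [0.3871, -0.2843, 0.0732]
orientation: [-3.137, 0.006, 2.564]
force: [0.4, 0.4, -1.5]
finger_gap: 0.0576
grasp_force: 64.6
```

```bash
python3 -c "
from h import *
plan((.386,-.2835,.0745,2.564),(.386,-.2835,-.0065,2.564))
im,d,W=cloud('wrist')
c=np.array([.386,-.283]); q=W.reshape(-1,3); q=q[np.isfinite(q).all(1)]
k=q[(np.abs(q[:,2]-.063)<.008)&(np.hypot(*(q[:,:2]-c).T)<.02)]; print('spindle',len(k),np.round(k.mean(0),4) if len(k) else '')
k=q[(np.abs(q[:,2]-.012)<.004)&(np.hypot(*(q[:,:2]-c).T)<.045)]; print('base',len(k))
"
```

```text
t 45.97 [ 0.3871 -0.2843  0.0732] [-3.137  0.006  2.564] gap 0.0576 F [ 0.4  0.4 -1.5] g 64.6
[0.13, 0.01, -0.13, -0.005, 0.006, -0.0]
[0.0, -0.0, 8.1, 0.0, 0.0, 0.0]
spindle 0 
base 2722
```

Request:
carry_out(
  moves=[
    [[0.1,0,0.5,0,0,0],[0.1,0,1.2,0,0,0],[0.1,0,1.8,0,0,0],[0.1,0,2.4,0,0,0],[0.1,0,3,0,0,0],[0.1,0,3.6,0,0,0],[0.1,0,4.2,0,0,0],[0.1,0,4.2,0,0,0]],
  ],
)

```text
time: 46.68
eef_pos: [0.3851, -0.2826, 0.0301]
orientation: [-3.137, 0.004, 2.564]
force: [-1.2, 0.6, -1.0]
finger_gap: 0.0577
grasp_force: 64.6
```

Roll bottom is at about 50 mm, below the spindle top, with no contact force: it is on the spindle. Lower the rest, release, withdraw straight up.

Request:
carry_out(
  moves=[
    [[0,0,0.7,0,0,0],[0,0,1.4,0,0,0],[0,0,2.1,0,0,0],[0,0,2.8,0,0,0],[0,0,3.3,0,0,0],[0,0,3.6,0,0,0],[0,0,3.7,0,0,0],[0,0,3.7,0,0,0]],
  ],
)

```text
time: 47.35
eef_pos: [0.3855, -0.2832, -0.0059]
orientation: [-3.137, 0.005, 2.564]
force: [0.0, -0.0, -1.0]
finger_gap: 0.0575
grasp_force: 64.6
```

Request:
carry_out(
  moves=[
    [[0,0,0,0,0,0],[0,0,0,0,0,0],[0,0,0,0,0,0],[0,0,0,0,0,0],[0,0,0,0,0,0],[0,0,0,0,0,0],[0,0,0,0,0,0],[0,0,0,0,0,0]],
  ],
  gripper=7.4,
)

```text
time: 48.02
eef_pos: [0.3856, -0.2833, -0.0056]
orientation: [-3.137, 0.005, 2.564]
force: [0.0, -0.6, 0.1]
finger_gap: 0.0742
grasp_force: 0.0
```

Request:
carry_out(
  moves=[
    [[0,0,-0.5,0,0,0],[0,0,-2,0,0,0],[0,0,-4,0,0,0],[0,0,-7,0,0,0],[0,0,-10,0,0,0],[0,0,-13,0,0,0],[0,0,-16,0,0,0],[0,0,-16,0,0,0]],
  ],
)

```text
time: 48.68
eef_pos: [0.3871, -0.2838, 0.1596]
orientation: [-3.136, 0.013, 2.564]
force: [1.2, -1.4, 0.9]
finger_gap: 0.0737
grasp_force: 0.0
```

```bash
python3 -c "
from h import *
plan(); im,d,W=cloud('wrist'); q=W.reshape(-1,3); q=q[np.isfinite(q).all(1)]; q=q[np.hypot(q[:,0]-.386,q[:,1]+.283)<.034]
h,e=np.histogram(q[:,2],bins=np.arange(-.01,.09,.005)); print(dict(zip(np.round(e,3).tolist(),h.tolist())))
k=q[np.abs(q[:,2]-.052)<.006]; print('roll top',len(k),np.round(np.median(k,0),4))
im,d,W=cloud('top'); beam=W.reshape(-1,3)
print([(np.round(r['extent']),round(r['conf'],2)) for r in look_for('plaque_1','top')])
q=beam
for y in(.0315,.103,.175):
  p=q[np.all((q>[.52,y-.03,.015])&(q<[.70,y+.03,.13]),-1)]; t=p[(p[:,2]-.01>(p[:,0]-.5447)*.845+.008)]
  print(y,len(t),np.round(np.percentile(t,[2,50,98],axis=0),3).tolist(), np.degrees(np.arctan(np.polyfit(t[:,0],t[:,2],1)[0])))
save(im,'end.png')
"
```

```text
t 48.68 [ 0.3871 -0.2838  0.1596] [-3.136  0.013  2.564] gap 0.0737 F [ 1.2 -1.4  0.9] g 0.0
{-0.01: 0, -0.005: 0, 0.0: 0, 0.005: 0, 0.01: 306, 0.015: 40, 0.02: 43, 0.025: 51, 0.03: 61, 0.035: 58, 0.04: 61, 0.045: 109, 0.05: 1982, 0.055: 17, 0.06: 153, 0.065: 10, 0.07: 0, 0.075: 0, 0.08: 0}
roll top 2083 [ 0.3827 -0.2814  0.0518]
[(array([231., 172.,  20.,  45.]), 0.97), (array([282., 175.,  17.,  39.]), 0.8), (array([261., 174.,  17.,  39.]), 0.73)]
0.0315 740 [[0.527, 0.008, 0.019], [0.59, 0.03, 0.064], [0.646, 0.054, 0.112]] 40.10465793574156
0.103 763 [[0.527, 0.078, 0.019], [0.591, 0.102, 0.064], [0.645, 0.125, 0.11]] 39.009806651807196
0.175 748 [[0.527, 0.15, 0.02], [0.589, 0.174, 0.061], [0.645, 0.198, 0.108]] 38.0099224219539
```

```bash
python3 -c "
from plant import *
print(close_job())"
```

```text
the job is handed in; nothing more can be done
None
```

The job is handed in at about 49 s of the 208 s. The beam lies along the drying board, all three plaques lean square against it without touching, and the abrasive roll is down on its spindle base. The offcut, wood slice and glue stick were not handled; I viewed 16 pictures against the limit of 14.

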